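# Take the tested link off the safety hook and stand it in the green cradle

### The job

Take the orange double-eye link off the hook: push it gently back against the hook's sprung yellow keeper until it is clear of the hook's nose, then lift it off over the nose without forcing anything. Then stand it upright in the slot of the green cradle, set down gently and fully home, and let go; leave everything else where it is.

Things in the scene. Friction and masses are not known exactly. Their poses are not given: they have to be found in the camera images.
- link: Orange rigid figure-8 plate, 64 mm wide (y), 12 thick (x), 136 tall (z), about 0.3 kg. Origin: centre of its underside, z up. From the bottom: foot 0-22 mm, lower window 22-74, cross bar 74-84, upper window 84-120, top bar 120-136. Windows 40 mm wide. Half-turn symmetric. It hangs on the hook, cross bar on the hook's arm beneath the nose, which pokes through the upper window.
- link_grip (a point): Centre of the orange link's top bar (64 x 12 x 16 mm), 128 mm above the link's underside: the place to grip, across the 12 mm thickness. Fingers that swing forward as they close can press the link down on the hook's arm while gripping; that does no harm, but ease it up 2 mm before pushing it back.
- link_bar (a point): Centre of the orange link's cross bar (10 mm high, 12 mm thick), 79 mm above the link's underside. It starts about 16 mm behind the hook tip's inner wall, give or take 9 mm, so the nose above it bars a straight lift.
- stand: Fixed blue hook stand. Origin: underside of its base plate, on the hook's centre line (160 x 100 x 12 mm); post to z = 140 mm, its front face at x = +25 mm. A dark square steel hook, 14 mm wide at y = 0, points along the stand's -x. The hook is screwed in or out along x by up to 9 mm either way from nominal, together with its keeper; this pose and the points below do NOT show it (feel or look). Keep the gripper off it.
- hook_arm (a point): Nominal outer lower corner of the hook's tip, stand x = -99 mm (fixed to the stand: the real one may be 9 mm off along x). The arm runs from here to the post, underside z = 111 mm, top z = 125 mm, where the link's cross bar rests. Once behind the nose the link must rise 25 to 34 mm above its rest and leave along the stand's -x, tip, nose and arm passing through its lower window.
- hook_nose (a point): Nominal rear upper end of the hook's nose, stand x = -55 mm (really up to 9 mm off along x). The tip stands at x = -99 to -85 mm; the nose runs 30 mm back from the tip's inner wall towards the post, underside z = 139 mm, top z = 150 mm: 4 mm of room above the resting cross bar. Do not lift the link hard against the nose.
- keeper_face (a point): Nominal point (up to 9 mm off along x) where the cross bar, pushed along the stand's +x, meets the yellow sprung flap, the keeper. It yields at about 4 N, 8 N when open. 9 to 10 mm after first touch the bar is clear behind the nose; 12 to 13 mm after it the keeper meets a hard stop and force shoots up. More than 25 N on hook or keeper is forcing it.
- green_cradle: Fixed green slotted block. Origin: centre of its underside. Foot 70 x 104 mm; slot along its y, 17 mm wide (x), 74 mm long (y), floor z = 10 mm, walls to z = 34 mm, above them sloping lips widening the mouth along x to about 38 mm, to z = 46 mm. A link fully home stands upright, underside at z = 10 mm, its thickness across the cradle's x (either way round).
- red_cradle: Fixed red slotted block of the same shape as the green one, occupied by the yellow link. Origin: centre of its underside. Leave alone.
- yellow_link: Yellow link of the same shape as the orange one, standing in the red cradle. Origin: centre of its underside. Leave alone.
- sheave: Black loose pulley wheel lying flat, 90 mm across, 28 mm high. Origin: centre of its underside. Leave alone.
- jar: Small jar, 48 mm across, 70 mm high. Origin: centre of its underside. Leave alone.
- shackle: Steel bow shackle with a red pin, lying flat, about 90 x 76 mm, 14 mm high. Leave alone.
- screwdriver: Screwdriver lying on the bench. Leave alone.
- block: Steel gauge block 50 x 30 x 50 mm. Origin: centre of its underside. Leave alone.
- cup: Blue plastic cup, 72 mm across, 85 mm high. Origin: centre of its underside. Leave alone.
Things that resemble listed ones, but are neither listed nor needed, are in the scene too. Of the things like the link, leave any that is grey; of the rest the smaller one is meant. Several things have the shape of the green_cradle; the one meant has the colours described above.

How it is judged (in metres and radians):
On the way:
1. the link is off the hook, held clear in front of or above it (contact force between the fingers and link above 1 N and (x of link in the frame of stand below -0.125 m or z of link in the frame of stand above 0.135 m)), for 0.1 s.
At the end, for the whole second after the job is handed in: The orange link stands upright (within 0.2 rad) in the green cradle's slot, its underside within 4 mm of the slot's floor, centred within 8 mm across and 9 mm along the slot, at rest and released (x of link in the frame of green_cradle between -0.008 and 0.008 m and y of link in the frame of green_cradle between -0.009 and 0.009 m and z of link in the frame of green_cradle below 0.014 m and angle between link's own z axis and vertical below 0.2 rad and angle between the x axis of link and the x axis of green_cradle, either way round below 0.25 rad and linear speed of link below 0.02 m/s); the robot touches nothing.
It fails at once if the link, once moved 3 mm from where it hung, is forced against the hook, its keeper or its stand with more than 25 N (distance of link from where it was at the start of the episode above 0.003 m and contact force between link and stand above 25 N).
It fails at once if the robot itself touches the hook stand with more than 5 N (contact force between any of the fingers, the arm and stand above 5 N).
It fails at once if the link is dropped or rammed onto the green cradle (more than 40 N) (contact force between link and green_cradle above 40 N).
It fails at once if the red cradle or the yellow link in it is hit (more than 5 N), or another thing on the bench is moved by more than 15 mm (distance of any of yellow_link, sheave, jar, shackle, screwdriver, block, cup from where it was at the start of the episode above 0.015 m or contact force between any of link, the fingers and red_cradle above 5 N or contact force between any of the fingers, link and yellow_link above 5 N).
It also fails if it takes over 61 s, if anything falls off the work surface, if the arm or the gripper's body presses on something with over 40 N, if the wrist force passes 120 N, or if a joint passes its speed limit or range.

### The arm

A 6-joint arm with a two-finger parallel gripper is mounted at the origin on the work surface. World frame = base frame: x ahead of the robot, y to its left, z up, the work surface at z = 0. Lengths are in mm, angles in rad, forces in N, time in s.
With the tool pointing down it reaches from about 250 to 800 mm from the base axis. Payload 3.9 kg.
Tool frame: the origin (TCP) lies midway between the tips of the shut fingers; the grasp point (between the pads) lies 19 mm behind it (bot.hold_point_z is the distance from the TCP to the grasp point, in mm); z points along the fingers, y is the direction in which the jaws open and shut (so a half turn about z gives the same grasp; the last joint's range is limited). The gripper opens to 85 mm and grips with 20 to 120 N. Pads are 22 mm wide; open, the fingers measure 114 mm over their backs; the gripper's body (76 mm by 85 mm) begins 54 mm behind the grasp point. The pads swing forward as they close: fully open they stand 13 mm farther back than shut.
Start: joints at [-1.261, 0.26, -0.138, 1.173, 0, 1.571], TCP at [160.051, -499.999, 231.304] pointing down, gripper open.
Joint ranges: [-2.78, 2.78], [-0.83, 1.72], [-1.28, 1.37], [-1.9, 2.12], [-1.57, 1.48], [-3.14, 3.14]. Speed limits (rad/s): [2.57, 2.57, 3.14, 3.14, 3.14, 3.14].

### API

Orientations are given as a unit quaternion [x, y, z, w].
In Python, from cell import telemetry, cams, job, bot gives the robot as it stands. The module is installed in compiled form; this text tells all that it offers.
- The arm moves only by the tool apply_moves, never from a script. Its argument "increments" is a list of rows, each an object of numbers: "wx", "wy", "wz": the turn, a rotation vector about the tool's x, y, z in rad; "dx", "dy", "dz": the shift along the tool's x, y, z in m; "claw": the opening in per cent of the stroke, from 0 (shut) to 100 (fully open). A call has exactly 8 rows; each row is the pose to reach, as a shift and turn from the pose measured when the call began, along the tool's axes at that moment; what a row does not reach only later rows make up. A row lasts 1/8 s, in which the tool goes at most 62.5 mm and 10.7 degrees, less where a joint would pass 70% of its speed; a pose out of reach is approached as far as the arm can. A call with a gripper value outside its range is refused whole. The fingers move at their own pace and stop on an object; "force" is the grip in N (left out, the last holds). Time passes only in rows, so rows that repeat a pose let the fingers close, or fill a call up. It gives the time, the measured TCP pose, the force and the opening at its end, in the units of the state.
- telemetry.read_state(): the state, without advancing time (a new reading comes with each control period).
- cams.get_image(name): name is "scene" or "side" or "wrist"; returns a dict with "pixels" (480x640x3 uint8, red, green, blue), "vertical_fov" (degrees; the focal length in pixels is half the picture's height over the tangent of half this angle, whatever the lens; pixels are square), "cx", "cy" (the principal point, pixels), "T" (4x4, takes a point from camera to world coordinates); the wrist camera has in their place "mount" (4x4, takes a point from camera to tool coordinates, whose origin is the TCP and whose axes are the flange's). Camera axes: x right, y down, z forward; pixel columns grow to the right and rows downward; lengths in mm; the calibration is good to about 2 mm. The wrist camera is an equidistant fisheye: a pixel r from the principal point sees the ray r / f radians off the axis. A picture is of the moment at which its call begins: read the wrist's pose just before it. There is no depth.
- job.job_done(): hands the job in, once; it reports no verdict.
The state is a dict: "t": time; "joint_positions": joint angles; "joint_velocities": joint speeds; "tau": joint torques, N m; "eef_pos": TCP position; "ee_rot": TCP orientation; "force": force on the tool from outside, world axes, zero at the start; "wrist_torque": the same for the moment, N m; "grip_width": finger opening in mm.
Only numpy, scipy, OpenCV 4.12 (cv2) and the standard library are available. Lean on these libraries where they do the work, as an engineer would, in place of code of your own. Each camera call takes 0.05 s, during which the arm holds its last target.

## Working session

There is one attempt and no reset: what is moved stays moved. The work goes in short steps, Python scripts to look and compute and a tool call to move; the robot and the scene stay as the last step left them, time stands still between calls to the robot, and variables do not carry over. Pictures are saved under pics/ and viewed, and the job is handed in when it is done.

Besides the shell and the picture viewer there is one more tool, called after "Request:" by a JSON object that holds its "fn" and its "kwargs". apply_moves: Moves the arm, as the interface text tells. Its arguments: {"type":"object","properties":{"increments":{"type":"array","items":{"type":"object","properties":{"wx":{"type":"number"},"wy":{"type":"number"},"wz":{"type":"number"},"dx":{"type":"number"},"dy":{"type":"number"},"dz":{"type":"number"},"claw":{"type":"number"}}}},"force":{"type":"number"}},"required":["increments"]}

```bash
mkdir -p pics; ls; python3 - <<'E'
from cell import telemetry,cams,job,bot
import cv2,numpy as np
print(telemetry.read_state(), bot.hold_point_z)
for n in ["scene","side","wrist"]:
    d=cams.get_image(n)
    cv2.imwrite(f"pics/{n}0.png",d["pixels"][:,:,::-1])
    print(n,{k:v for k,v in d.items() if k!="pixels"})
E
```

```text
pics
{'t': 0.0, 'joint_positions': array([-1.26098825e+00,  2.60663637e-01, -1.39385747e-01,  1.17269339e+00,
        1.72502193e-05,  1.57080824e+00]), 'joint_velocities': array([1.63917661e-04, 1.26087658e-03, 3.46097526e-04, 5.97070367e-05,
       3.42128430e-05, 1.38764155e-03]), 'tau': array([ 3.66283275e-04, -4.05679822e+01,  2.53922367e+01,  1.87600561e-02,
        7.59205136e-05,  2.89856539e-07]), 'eef_pos': array([ 159.85576903, -499.35028475,  230.46927743]), 'ee_rot': array([ 9.88026793e-01,  1.54279321e-01, -1.41638044e-04, -9.62900817e-04]), 'force': array([0.56335125, 1.26893835, 0.57671526]), 'wrist_torque': array([-0.00586681, -0.03470808, -0.00505523]), 'grip_width': 85.72553316487519} 18.700000000000003
scene {'vertical_fov': 45.544087476812635, 'cx': 311.44908632143864, 'cy': 243.78821549593357, 'T': array([[-6.83519001e-01,  4.87093093e-01, -5.43637833e-01,
         1.30138013e+03],
       [ 7.29838525e-01,  4.68026407e-01, -4.98284065e-01,
         5.99014062e+02],
       [ 1.17261353e-02, -7.37354461e-01, -6.75404247e-01,
         1.05441254e+03],
       [ 0.00
[... 257 characters left out ...]
      [-7.91463162e-02, -5.09142191e-01,  8.57035641e-01,
        -1.05466818e+03],
       [ 4.03894127e-03, -8.59889339e-01, -5.10464506e-01,
         7.37283053e+02],
       [ 0.00000000e+00,  0.00000000e+00,  0.00000000e+00,
         1.00000000e+00]])}
wrist {'vertical_fov': 65.70646984690485, 'cx': 312.91406159476315, 'cy': 238.44227333229048, 'mount': array([[ 3.58936293e-04, -9.46468152e-01, -3.22797009e-01,
         8.45317506e+01],
       [ 9.99999914e-01,  2.72779767e-04,  3.12143226e-04,
         1.45596774e+00],
       [-2.07381129e-04, -3.22797094e-01,  9.46468168e-01,
        -1.41554151e+02],
       [ 0.00000000e+00,  0.00000000e+00,  0.00000000e+00,
         1.00000000e+00]])}
```

View pics/scene0.png

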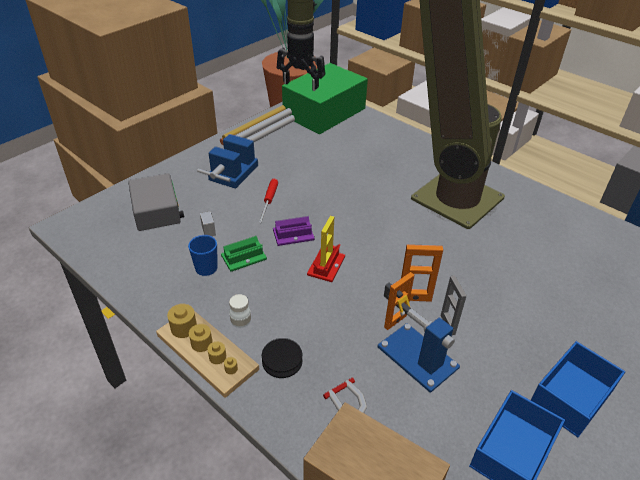

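View pics/side0.png

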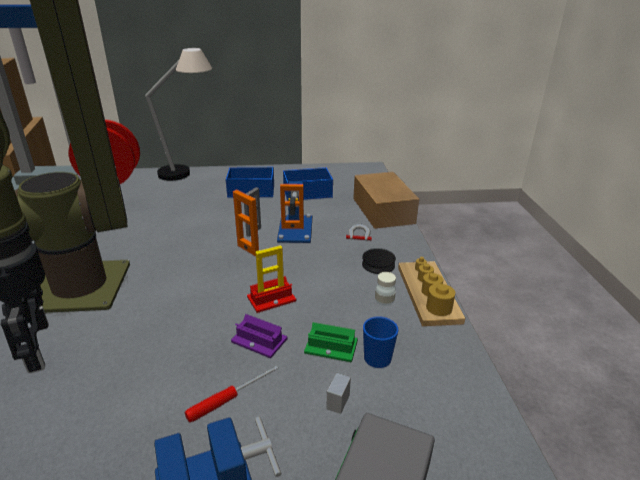

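View pics/wrist0.png

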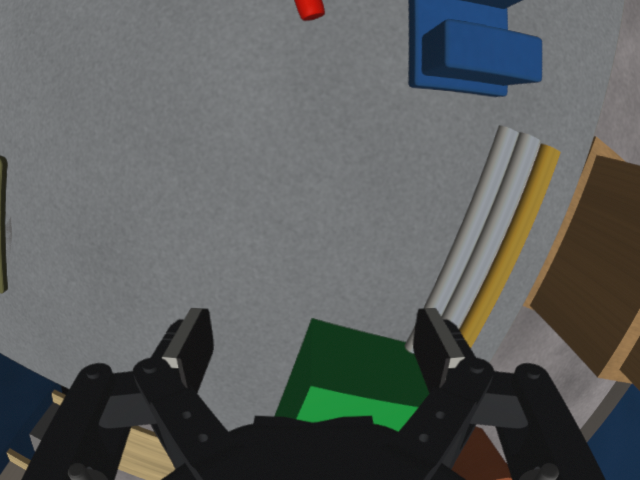

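```bash
python3 - <<'E'
import cv2
a=cv2.imread("pics/scene0.png")
cv2.imwrite("pics/s_hook.png",cv2.resize(a[230:400,360:480],None,fx=5,fy=5,interpolation=3)[:, :][0:600] if 0 else cv2.resize(a[235:395,365:485],None,fx=3.75,fy=3.75,interpolation=cv2.INTER_CUBIC))
cv2.imwrite("pics/s_cr.png",cv2.resize(a[200:280,210:350],None,fx=5.5,fy=5.5,interpolation=cv2.INTER_CUBIC))
b=cv2.imread("pics/side0.png")
cv2.imwrite("pics/d_hook.png",cv2.resize(b[170:250,225:325],None,fx=7,fy=7,interpolation=cv2.INTER_CUBIC))
cv2.imwrite("pics/d_cr.png",cv2.resize(b[305:365,220:360],None,fx=5.5,fy=5.5,interpolation=cv2.INTER_CUBIC))
E
```

```text
(no output)
```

View pics/s_hook.png

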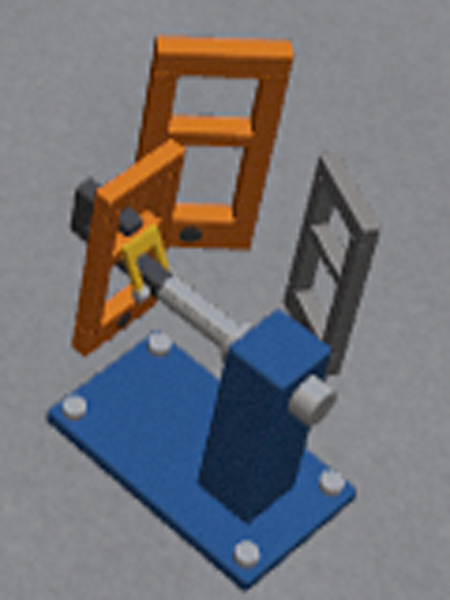

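View pics/s_cr.png

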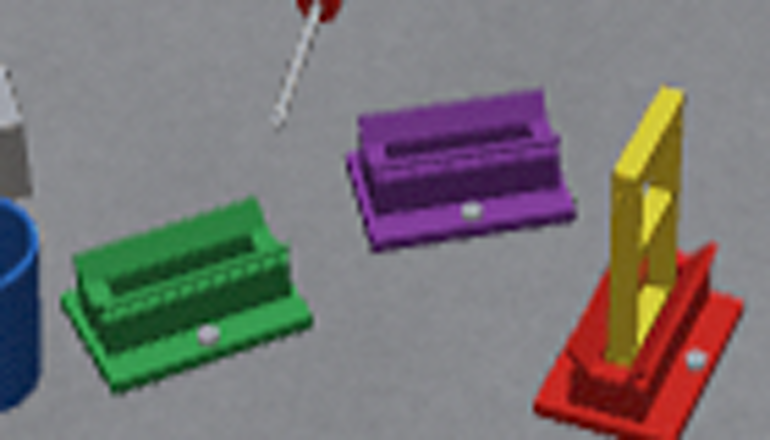

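View pics/d_hook.png

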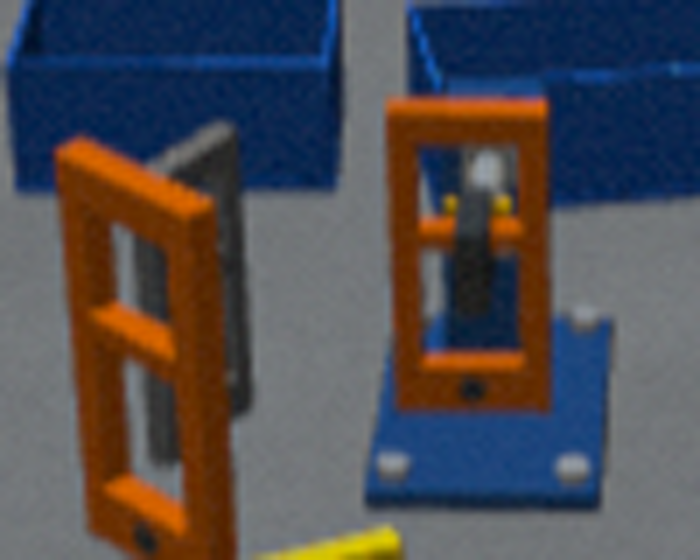

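View pics/d_cr.png

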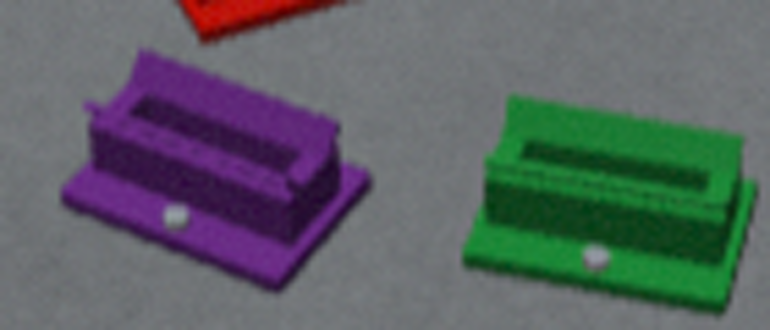

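```bash
cat > h.py <<'E'
import numpy as np, cv2
from cell import telemetry,cams,bot
from scipy.spatial.transform import Rotation as R
import pickle,os
if not os.path.exists('cal.pkl'):
    pickle.dump({n:{k:v for k,v in cams.get_image(n).items() if k!='pixels'} for n in("scene","side")},open('cal.pkl','wb'))
cal=pickle.load(open('cal.pkl','rb'))
crops={'s_hook':('scene',365,235,3.75),'s_cr':('scene',210,200,5.5),'d_hook':('side',225,170,7),'d_cr':('side',220,305,5.5)}
def px(c,x,y):
    n,x0,y0,s=crops[c]; return n,(x+.5)/s-.5+x0,(y+.5)/s-.5+y0
def ray(n,u,v):
    d=cal[n]; f=240/np.tan(np.radians(d['vertical_fov']/2))
    r=np.array([(u-d['cx'])/f,(v-d['cy'])/f,1]); return d['T'][:3,3],d['T'][:3,:3]@r
def atz(n,u,v,z):
    o,r=ray(n,u,v); return o+r*(z-o[2])/r[2]
def proj(n,P):
    d=cal[n]; f=240/np.tan(np.radians(d['vertical_fov']/2))
    p=d['T'][:3,:3].T@(np.asarray(P)-d['T'][:3,3]); return p[:2]/p[2]*f+[d['cx'],d['cy']]
def at(c,x,y,z): return atz(*px(c,x,y),z)
E
python3 - <<'E'
from h import *
np.set_printoptions(precision=1,suppress=True)
for nm,c,x,y,z in [("base L",'s_hook',50,412,12),("base B",'s_hook',245,574,12),("base R",'s_hook',355,487,12),
 ("scr L",'s_hook',75,405,15),("scr T",'s_hook',159,341,15),("scr R",'s_hook',333,480,15),("scr B",'s_hook',247,551,15),
 ("postL",'s_hook',230,349,140),("postT",'s_hook',279,309,140),("postR",'s_hook',329,350,140),("postB",'s_hook',277,389,140),
 ("nearL",'d_hook',367,495,12),("nearR(L)",'d_hook',600,498,12),("farR(B)",'d_hook',612,322,12),("scrnL",'d_hook',392,463,15),("scrnR",'d_hook',572,464,15),("scrfR",'d_hook',584,313,15),
 ("postLtop",'d_hook',445,80,140),("postR",'d_hook',545,80,140),
 ("linktop s left","s_hook",100,205,120),("link top s front-left","s_hook",97,188,136),("link top front right","s_hook",166,141,136),("back right","s_hook",184,150,136),("back left","s_hook",115,208,136),
 ("d link TL","d_hook",388,100,136),("d link TR","d_hook",548,100,136),
 ("gr fl",'s_cr',120,390,0),("gr fr",'s_cr',312,325,0),("gr bl",'s_cr',62,300,0),
 ("d gr nl",'d_cr',465,265,0),("d gr nr",'d_cr',725,312,0),("d gr fr",'d_cr',757,187,0),
 ("gr slot bl",'s_cr',107,290,34),("gr slot br",'s_cr',253,235,34),("gr slot",'s_cr',262,252,34),
 ]: print(nm,at(c,x,y,z))
E
```

```text
base L [604.6 169.9  12. ]
base B [618.2 320.8  12. ]
base R [524.  333.7  12. ]
scr L [592.  178.9  15. ]
scr T [516.4 186.2  15. ]
scr R [530.9 322.4  15. ]
scr B [606.6 313.7  15. ]
postL [588.5 267.3 140. ]
postT [546.1 270.7 140. ]
postR [551.7 306.9 140. ]
postB [593.9 301.4 140. ]
nearL [507.  174.1  12. ]
nearR(L) [603.9 164.6  12. ]
farR(B) [621.2 321.5  12. ]
scrnL [517.9 194.8  15. ]
scrnR [593.8 188.5  15. ]
scrfR [608.7 325.6  15. ]
postLtop [547.2 308.3 140. ]
postR [590.4 305.3 140. ]
linktop s left [535.5 140.9 120. ]
link top s front-left [538.9 139.2 136. ]
link top front right [478.9 145.6 136. ]
back right [477.6 157.9 136. ]
back left [544.5 156.6 136. ]
d link TL [522.1 297.9 136. ]
d link TR [590.9 293.1 136. ]
gr fl [ 671.3 -258.4    0. ]
gr fr [ 578.3 -225.2    0. ]
gr bl [ 650.2 -325.4    0. ]
d gr nl [ 556.9 -283.     0. ]
d gr nr [ 654.1 -315.7    0. ]
d gr fr [ 677.3 -247.5    0. ]
gr slot bl [ 652.1 -285.6   34. ]
gr slot br [ 578.2 -264.3   34. ]
gr slot [ 583.5 -252.3   34. ]
```

```bash
cat >> h.py <<'E'
def to(P,yaw):  # yaw deg of tool x, tool down
    s=telemetry.read_state(); Rc=R.from_quat(s['ee_rot']); p=s['eef_pos']
    y=np.radians(yaw); Rt=R.from_matrix(np.column_stack([[np.cos(y),np.sin(y),0],[np.sin(y),-np.cos(y),0],[0,0,-1]]))
    w=(Rc.inv()*Rt).as_rotvec(); d=Rc.inv().apply(np.asarray(P)-p)/1000
    print('t',s['t'],'pos',p.round(1),'yaw',np.degrees(np.arctan2(*Rc.as_matrix()[[1,0],0])).round(2),'F',s['force'].round(2),'g',s['grip_width'].round(1))
    print('dx %.4f dy %.4f dz %.4f  wx %.4f wy %.4f wz %.4f'%(*d,*w))
E
python3 -c "
from h import *
to([540,-250,280],-19.5)"
```

```text
Traceback (most recent call last):
  File "h.py", line 24, in to
    print('t',s['t'],'pos',p.round(1),'yaw',np.degrees(np.arctan2(*Rc.as_matrix()[[1,0],0])).round(2),'F',s['force'].round(2),'g',s['grip_width'].round(1))
                                                                                                                                  ^^^^^^^^^^^^^^^^^^^^^
AttributeError: 'float' object has no attribute 'round'
```

```bash
sed -i "s/s\['grip_width'\].round(1)/round(s['grip_width'],1)/" h.py; python3 -c "
from h import *
to([540,-250,280],-19.5)"
```

```text
t 0.25 pos [ 159.9 -499.7  230.9] yaw 17.75 F [ 1.11 -0.06 -0.22] g 84.9
dx 0.4381 dy -0.1220 dz -0.0490  wx -0.0009 wy 0.0003 wz 0.6501
```

Request:
{"fn": "apply_moves", "kwargs": {"increments": [{"dx": 0.045,"dy": -0.012,"dz": -0.02,"wz": 0.08,"claw": 100},{"dx": 0.1,"dy": -0.028,"dz": -0.035,"wz": 0.16,"claw": 100},{"dx": 0.16,"dy": -0.045,"dz": -0.045,"wz": 0.25,"claw": 100},{"dx": 0.22,"dy": -0.061,"dz": -0.049,"wz": 0.33,"claw": 100},{"dx": 0.28,"dy": -0.078,"dz": -0.049,"wz": 0.42,"claw": 100},{"dx": 0.34,"dy": -0.095,"dz": -0.049,"wz": 0.5,"claw": 100},{"dx": 0.4,"dy": -0.111,"dz": -0.049,"wz": 0.6,"claw": 100},{"dx": 0.438,"dy": -0.122,"dz": -0.049,"wz": 0.65,"claw": 100}]}}

```text
schema error: expected keys wx, wy, wz, dx, dy, dz, claw
```

```bash
cat >> h.py <<'E'
def snap(name):
    s=telemetry.read_state(); d=cams.get_image('wrist'); cv2.imwrite(f'pics/{name}.png',d['pixels'][:,:,::-1])
    Tt=np.eye(4); Tt[:3,:3]=R.from_quat(s['ee_rot']).as_matrix(); Tt[:3,3]=s['eef_pos']
    c={k:v for k,v in d.items() if k!='pixels'}; c['T']=Tt@d['mount']; c['fish']=1
    cal[name]=c; pickle.dump(cal,open('cal.pkl','wb'))
_ray0,_proj0=ray,proj
def ray(n,u,v):
    d=cal[n]
    if 'fish' not in d: return _ray0(n,u,v)
    f=240/np.tan(np.radians(d['vertical_fov']/2)); a,b=u-d['cx'],v-d['cy']; r=np.hypot(a,b); th=r/f
    k=np.sin(th)/max(r,1e-9); return d['T'][:3,3],d['T'][:3,:3]@np.array([a*k,b*k,np.cos(th)])
def proj(n,P):
    d=cal[n]
    if 'fish' not in d: return _proj0(n,P)
    f=240/np.tan(np.radians(d['vertical_fov']/2)); p=d['T'][:3,:3].T@(np.asarray(P)-d['T'][:3,3])
    r=np.hypot(p[0],p[1]); th=np.arctan2(r,p[2]); return p[:2]/max(r,1e-9)*th*f+[d['cx'],d['cy']]
def tri(*obs):
    A=np.zeros((3,3));b=np.zeros(3)
    for o in obs:
        o_,r=ray(*o); r=r/np.linalg.norm(r); M=np.eye(3)-np.outer(r,r); A+=M;b+=M@o_
    return np.linalg.solve(A,b)
E
python3 -c "
from h import *
snap('w1'); to([540,-250,280],-19.5)"
```

```text
t 0.3 pos [ 160.  -499.8  231. ] yaw 17.75 F [ 0.05 -0.27 -0.21] g 85.4
dx 0.4381 dy -0.1221 dz -0.0489  wx -0.0007 wy 0.0002 wz 0.6501
```

View pics/w1.png

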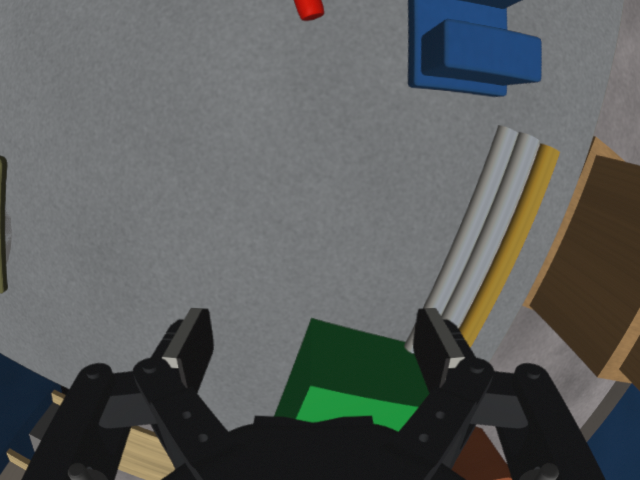

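All keys are needed in every row.

Request:
{"fn": "apply_moves", "kwargs": {"increments": [{"dx": 0.045,"dy": -0.012,"dz": -0.02,"wx": 0,"wy": 0,"wz": 0.08,"claw": 100},{"dx": 0.1,"dy": -0.028,"dz": -0.035,"wx": 0,"wy": 0,"wz": 0.16,"claw": 100},{"dx": 0.16,"dy": -0.045,"dz": -0.045,"wx": 0,"wy": 0,"wz": 0.25,"claw": 100},{"dx": 0.22,"dy": -0.061,"dz": -0.049,"wx": 0,"wy": 0,"wz": 0.33,"claw": 100},{"dx": 0.28,"dy": -0.078,"dz": -0.049,"wx": 0,"wy": 0,"wz": 0.42,"claw": 100},{"dx": 0.34,"dy": -0.095,"dz": -0.049,"wx": 0,"wy": 0,"wz": 0.5,"claw": 100},{"dx": 0.4,"dy": -0.111,"dz": -0.049,"wx": 0,"wy": 0,"wz": 0.6,"claw": 100},{"dx": 0.438,"dy": -0.122,"dz": -0.049,"wx": 0,"wy": 0,"wz": 0.65,"claw": 100}]}}

```text
t: 1.3
eef_pos: [542.2, -248.1, 279.8]
ee_rot: [0.986, -0.169, -0.0, -0.0]
force: [-0.1, -0.9, -0.9]
grip_width: 85.2
```

```bash
python3 -c "
from h import *
snap('w2'); to([540,-250,280],-19.5)"
```

```text
t 1.35 pos [ 545.7 -245.8  279.2] yaw -19.35 F [4.97 0.26 0.42] g 85.4
dx -0.0040 dy 0.0058 dz -0.0008  wx -0.0041 wy -0.0019 wz 0.0026
```

View pics/w2.png

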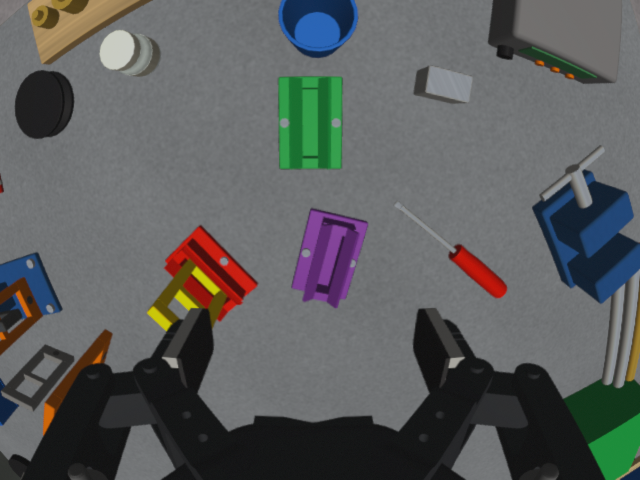

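```bash
python3 - <<'E'
import cv2
a=cv2.imread("pics/w2.png")
cv2.imwrite("pics/w2g.png",cv2.resize(a[65:180,265:355],None,fx=5,fy=5,interpolation=cv2.INTER_CUBIC))
E
```

```text
(no output)
```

View pics/w2g.png

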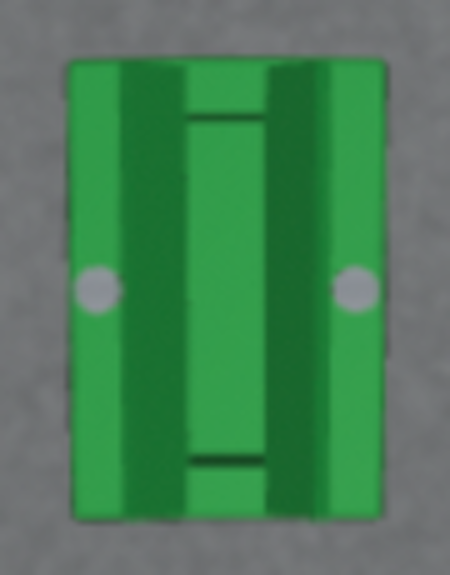

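```bash
python3 - <<'E'
from h import *
np.set_printoptions(precision=1,suppress=True)
crops['w2g']=('w2',265,65,5)
P={n:at('w2g',x,y,z)[:2] for n,x,y,z in [("bl",68,62,10),("br",387,62,10),("fl",73,519,10),("fr",383,519,10),("s1",97,290,12),("s2",356,290,12),
 ("slot t",226,120,10),("slot b",226,458,10),("sl",187,290,34),("sr",267,290,34)]}
for k in P: print(k,P[k])
m=sum(P[k] for k in('bl','br','fl','fr'))/4; print('c',m,(P['s1']+P['s2'])/2,(P['slot t']+P['slot b'])/2,(P['sl']+P['sr'])/2)
for a,b in(('fl','bl'),('fr','br'),('slot b','slot t')):
  d=P[b]-P[a]; print(np.hypot(*d),np.degrees(np.arctan2(d[1],d[0])))
for a,b in(('fl','fr'),('bl','br'),('s1','s2'),('sl','sr')):
  d=P[b]-P[a]; print(np.hypot(*d),np.degrees(np.arctan2(d[1],d[0]))+90)
# check with static cams
c=P
for k in('bl','br','fl','fr'):
  print(k,proj('scene',[*P[k],10]),proj('side',[*P[k],10]))
E
```

```text
bl [ 676.5 -256.1]
br [ 653.4 -321. ]
fl [ 580.3 -222.1]
fr [ 557.3 -287.2]
s1 [ 626.5 -244.9]
s2 [ 607.7 -297.9]
slot t [ 652.4 -283.8]
slot b [ 581.7 -258.8]
sl [ 619.9 -264. ]
sr [ 614.4 -279.5]
c [ 616.9 -271.6] [ 617.1 -271.4] [ 617.  -271.3] [ 617.2 -271.8]
101.98502385620537 -19.466651164547066
101.89284594171794 -19.41785039777074
75.03833965895282 -19.510718305237564
69.03930754434322 -19.504418064454256
68.9526444896277 -19.581090992060354
56.223956747491215 -19.549638933832682
16.410185088815584 -19.546246898209617
bl [230.2 269.2] [357.7 337.8]
br [220.6 252.8] [351.6 359.7]
fl [266.4 256.9] [312.8 329.7]
fr [256.  241.2] [304.4 350.7]
```

```bash
python3 -c "
from h import *
to([500,187,300],-5.8)"
```

```text
t 1.35 pos [ 545.7 -245.8  279.2] yaw -19.35 F [4.97 0.26 0.42] g 85.4
dx -0.1865 dy -0.3933 dz -0.0195  wx -0.0039 wy -0.0023 wz -0.2365
```

Request:
{"fn": "apply_moves", "kwargs": {"increments": [{"dx": -0.025,"dy": -0.053,"dz": -0.01,"wx": 0,"wy": 0,"wz": -0.03,"claw": 100},{"dx": -0.053,"dy": -0.11,"dz": -0.02,"wx": 0,"wy": 0,"wz": -0.07,"claw": 100},{"dx": -0.08,"dy": -0.167,"dz": -0.02,"wx": 0,"wy": 0,"wz": -0.1,"claw": 100},{"dx": -0.106,"dy": -0.224,"dz": -0.02,"wx": 0,"wy": 0,"wz": -0.14,"claw": 100},{"dx": -0.133,"dy": -0.281,"dz": -0.02,"wx": 0,"wy": 0,"wz": -0.17,"claw": 100},{"dx": -0.16,"dy": -0.337,"dz": -0.02,"wx": -0.004,"wy": -0.002,"wz": -0.2,"claw": 100},{"dx": -0.1865,"dy": -0.3933,"dz": -0.02,"wx": -0.004,"wy": -0.002,"wz": -0.2365,"claw": 100},{"dx": -0.1865,"dy": -0.3933,"dz": -0.02,"wx": -0.004,"wy": -0.002,"wz": -0.2365,"claw": 100}]}}

```text
t: 2.35
eef_pos: [499.7, 2.1, 300.3]
ee_rot: [1.0, -0.012, -0.0, -0.023]
force: [-0.1, 0.4, -0.3]
grip_width: 85.2
```

```bash
python3 -c "
from h import *
snap('w3'); to([500,187,300],-5.8)
a=cv2.imread('pics/w3.png')
cv2.imwrite('pics/w3h.png',cv2.resize(a[80:280,190:450],None,fx=3,fy=3,interpolation=cv2.INTER_CUBIC))"
```

```text
t 2.4 pos [499.5   2.5 300.3] yaw -1.36 F [-0.02  0.17 -0.02] g 86.0
dx -0.0039 dy -0.1843 dz 0.0089  wx -0.0464 wy 0.0034 wz 0.0774
```

View pics/w3.png

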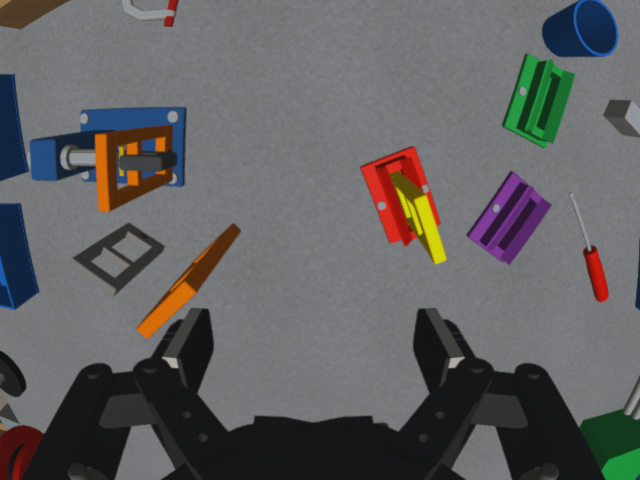

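View pics/w3h.png

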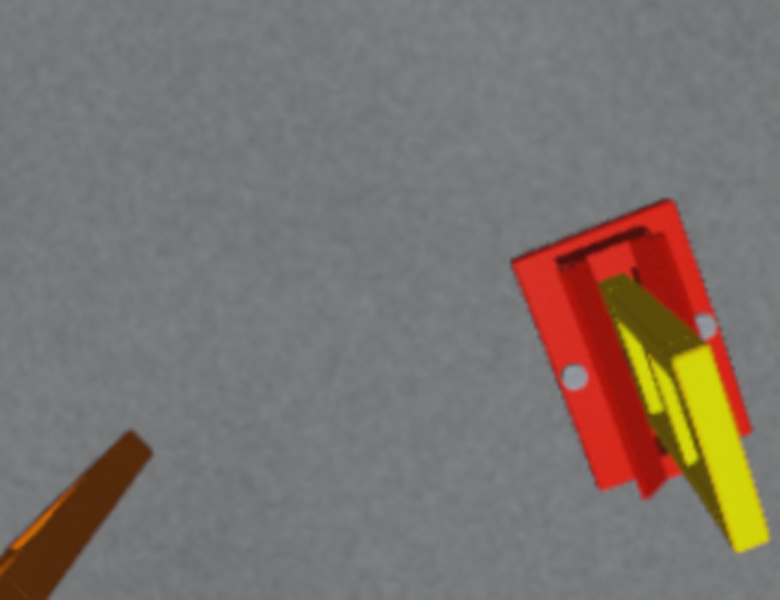

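```bash
python3 -c "
from h import *
print(telemetry.read_state()['joint_positions'].round(3),telemetry.read_state()['joint_velocities'].round(3))"
```

```text
[-0.025  0.197 -0.044  1.332  0.046  3.141] [-0.02   0.004  0.005 -0.001 -0.023  0.001]
```

Request:
{"fn": "apply_moves", "kwargs": {"increments": [{"dx": 0.01,"dy": -0.012,"dz": 0,"wx": 0,"wy": 0,"wz": -0.18,"claw": 100},{"dx": 0.02,"dy": -0.024,"dz": 0,"wx": 0,"wy": 0,"wz": -0.36,"claw": 100},{"dx": 0.03,"dy": -0.036,"dz": 0,"wx": 0,"wy": 0,"wz": -0.54,"claw": 100},{"dx": 0.04,"dy": -0.048,"dz": 0,"wx": 0,"wy": 0,"wz": -0.72,"claw": 100},{"dx": 0.05,"dy": -0.06,"dz": 0,"wx": 0,"wy": 0,"wz": -0.9,"claw": 100},{"dx": 0.06,"dy": -0.072,"dz": 0,"wx": 0,"wy": 0,"wz": -1.08,"claw": 100},{"dx": 0.07,"dy": -0.084,"dz": 0,"wx": 0,"wy": 0,"wz": -1.26,"claw": 100},{"dx": 0.08,"dy": -0.096,"dz": 0,"wx": 0,"wy": 0,"wz": -1.44,"claw": 100}]}}

```text
t: 3.4
eef_pos: [582.5, 96.3, 304.5]
ee_rot: [0.758, 0.652, 0.015, -0.018]
force: [0.4, -0.1, -0.3]
grip_width: 85.6
```

```bash
python3 -c "
from h import *
to([667,187,300],174.2)"
```

```text
t 3.4 pos [582.5  96.3 304.5] yaw 81.43 F [ 0.4  -0.08 -0.32] g 85.6
dx 0.1020 dy 0.0701 dz 0.0086  wx 0.0312 wy -0.0411 wz -1.6187
```

Request:
{"fn": "apply_moves", "kwargs": {"increments": [{"dx": 0.013,"dy": 0.009,"dz": 0.001,"wx": 0.004,"wy": -0.005,"wz": -0.185,"claw": 100},{"dx": 0.026,"dy": 0.018,"dz": 0.002,"wx": 0.007,"wy": -0.009,"wz": -0.37,"claw": 100},{"dx": 0.039,"dy": 0.027,"dz": 0.003,"wx": 0.011,"wy": -0.014,"wz": -0.555,"claw": 100},{"dx": 0.052,"dy": 0.036,"dz": 0.004,"wx": 0.014,"wy": -0.019,"wz": -0.74,"claw": 100},{"dx": 0.065,"dy": 0.045,"dz": 0.006,"wx": 0.018,"wy": -0.024,"wz": -0.925,"claw": 100},{"dx": 0.078,"dy": 0.054,"dz": 0.007,"wx": 0.021,"wy": -0.028,"wz": -1.11,"claw": 100},{"dx": 0.09,"dy": 0.062,"dz": 0.008,"wx": 0.025,"wy": -0.033,"wz": -1.295,"claw": 100},{"dx": 0.102,"dy": 0.07,"dz": 0.0086,"wx": 0.028,"wy": -0.038,"wz": -1.48,"claw": 100}]}}

```text
t: 4.4
eef_pos: [667.6, 186.8, 299.4]
ee_rot: [0.117, 0.993, 0.001, -0.002]
force: [-0.0, -0.4, 0.5]
grip_width: 85.4
```

```bash
python3 -c "
from h import *
snap('w4'); to([667,187,300],174.2)
a=cv2.imread('pics/w4.png')
cv2.imwrite('pics/w4h.png',cv2.resize(a[40:280,200:500],None,fx=2.5,fy=2.5,interpolation=cv2.INTER_CUBIC))"
```

```text
t 4.45 pos [668.5 188.4 298.9] yaw 166.83 F [ 1.78  0.47 -0.14] g 85.2
dx 0.0011 dy -0.0017 dz -0.0011  wx 0.0033 wy -0.0026 wz -0.1286
```

View pics/w4.png

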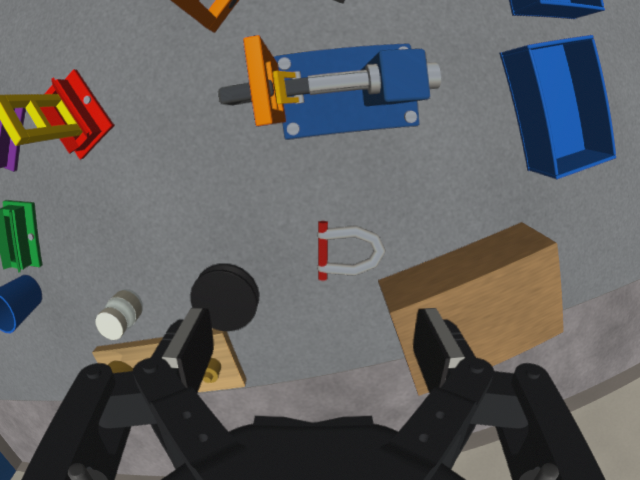

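View pics/w4h.png

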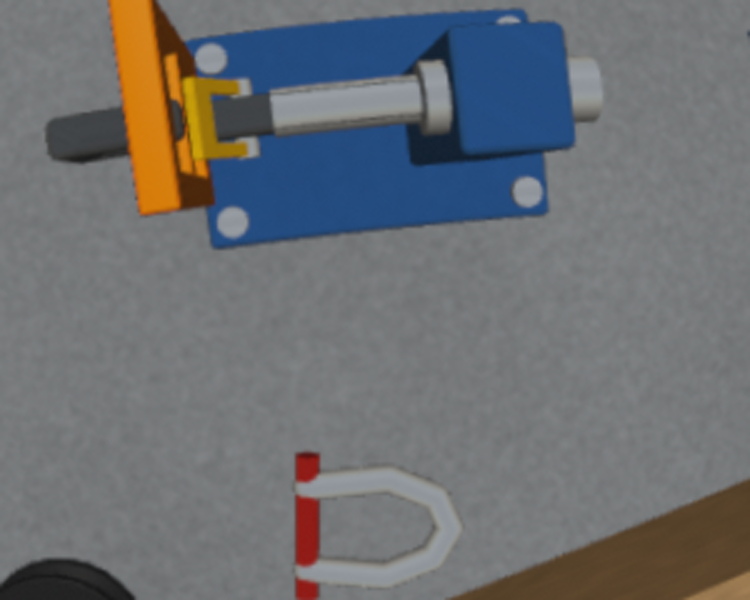

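```bash
python3 -c "
from h import *
a=cv2.imread('pics/w4.png')
cv2.imwrite('pics/w4k.png',cv2.resize(a[30:145,212:342],None,fx=6,fy=6,interpolation=cv2.INTER_CUBIC))"
```

```text
(no output)
```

View pics/w4k.png

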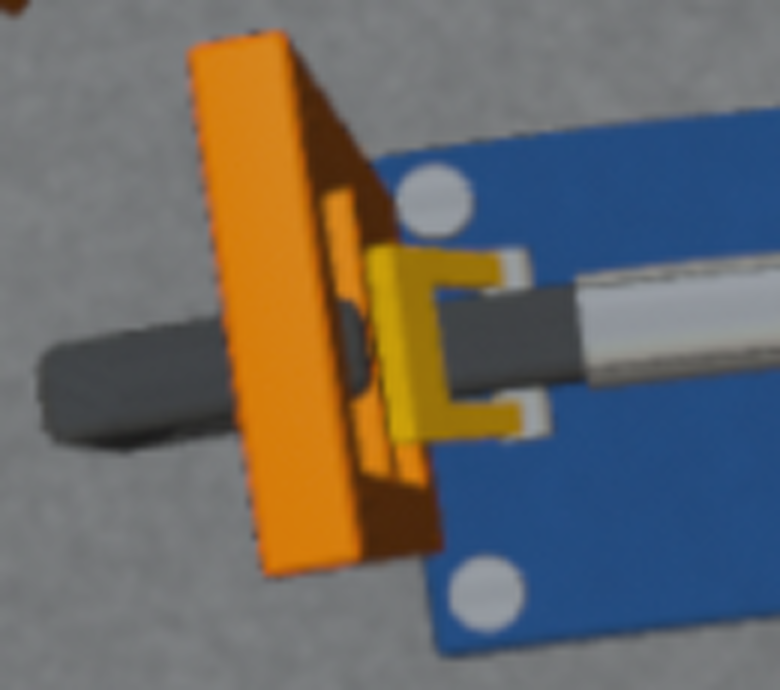

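```bash
cat > m.py <<'E'
from h import *
np.set_printoptions(precision=1,suppress=True)
crops['w4h']=('w4',200,40,2.5);crops['w4k']=('w4',212,30,6)
P={}
for n,c,x,y,z in [("L",'w4h',212,246,12),("B",'w4h',547,213,12),("NL",'w4h',192,41,12),("R",'w4h',526,12,12),
 ("sL",'w4h',232,221,15),("sT",'w4h',211,57,15),("sB",'w4h',528,191,15),
 ("post fT",'w4h',451,27,140),("post fB",'w4h',462,147,140),("post bT",'w4h',560,22,140),("post bB",'w4h',573,147,140),
 ("l1",'w4k',190,48,187),("l2",'w4k',285,33,187),("l3",'w4k',360,558,187),("l4",'w4k',268,577,187),
 ("tipL",'w4k',40,368,150),("tipR",'w4k',50,425,150),("noseend",'w4k',367,347,150),("keepfT",'w4k',370,250,150),("keepfB",'w4k',398,440,150)]:
    P[n]=at(c,x,y,z)[:2]; print(n,P[n])
def ang(a,b): d=P[b]-P[a]; return np.hypot(*d),np.degrees(np.arctan2(d[1],d[0]))
for p in [("L","B"),("NL","R"),("NL","L"),("R","B"),("sT","sL"),("sL","sB"),("post fT","post fB"),("l1","l4"),("l2","l3"),("l1","l2"),("l4","l3"),("tipL","tipR")]: print(p,*np.round(ang(*p),1))
c=(P['L']+P['B']+P['NL']+P['R'])/4; print('basec',c,(P['sT']+P['sB'])/2)
lc=(P['l1']+P['l2']+P['l3']+P['l4'])/4; print('linkc',lc)
a=np.radians(84.2); ex=np.array([np.cos(a),np.sin(a)]); ey=np.array([-ex[1],ex[0]])
for k in list(P): print(k, np.array([(P[k]-c)@ex,(P[k]-c)@ey]))
print('link',(lc-c)@ex,(lc-c)@ey)
E
python3 m.py
```

```text
L [604.2 168.3]
B [622.3 324.2]
NL [509.  182.3]
R [526.6 335.3]
sL [595.2 180.2]
sT [519.1 188.9]
sB [610.3 316.4]
post fT [546.3 270.5]
post fB [585.9 265. ]
post bT [550.2 307.1]
post bB [592.3 302. ]
l1 [522.4 172.8]
l2 [523.8 183.6]
l3 [585.5 177.3]
l4 [584.9 166.6]
tipL [549.  138.7]
tipR [556.8 138.2]
noseend [558.3 180.8]
keepfT [545.9 184.3]
keepfB [571.2 181.8]
('L', 'B') 156.9 83.4
('NL', 'R') 154.0 83.4
('NL', 'L') 96.2 -8.3
('R', 'B') 96.3 -6.6
('sT', 'sL') 76.5 -6.6
('sL', 'sB') 137.0 83.7
('post fT', 'post fB') 40.0 -7.9
('l1', 'l4') 62.8 -5.6
('l2', 'l3') 62.0 -5.8
('l1', 'l2') 10.9 82.7
('l4', 'l3') 10.7 86.8
('tipL', 'tipR') 7.8 -4.4
basec [565.5 252.5] [564.7 252.7]
linkc [554.2 175.1]
L [-79.9 -47. ]
B [ 77.1 -49.2]
NL [-75.6  49.1]
R [78.4 47.1]
sL [-69.  -36.8]
sT [-68.   39.7]
sB [ 68.1 -38.1]
post fT [16. 21.]
post fB [ 14.5 -19. ]
post bT [52.7 20.8]
post bB [ 51.9 -21.6]
l1 [-83.7  34.8]
l2 [-72.8  34.5]
l3 [-72.8 -27.5]
l4 [-83.5 -28. ]
tipL [-114.9    4.9]
tipR [-114.7   -2.9]
noseend [-72.1  -0.1]
keepfT [-69.9  12.6]
keepfB [-69.8 -12.8]
link -78.23701199180111 3.484470266425706
```

```bash
python3 - <<'E'
from h import *
np.set_printoptions(precision=1,suppress=True)
print(np.mean([at('s_hook',x,y,187) for x,y in[(97,188),(166,141),(184,150),(115,208)]],axis=0))
print(at('d_hook',388,100,187),at('d_hook',548,100,187), at('s_hook',78,190,150))
to([554.2,175.1,250],174.2)
E
```

```text
[553.9 174.7 187. ]
[521.2 183.2 187. ] [584.1 178.7 187. ] [559.5 139.2 150. ]
t 4.45 pos [668.5 188.4 298.9] yaw 166.83 F [ 1.8  0.5 -0.1] g 85.2
dx 0.1081 dy -0.0391 dz 0.0491  wx 0.0033 wy -0.0026 wz -0.1286
```

Request:
{"fn": "apply_moves", "kwargs": {"increments": [{"dx": 0.02,"dy": -0.007,"dz": 0.005,"wx": 0,"wy": 0,"wz": -0.03,"claw": 100},{"dx": 0.05,"dy": -0.018,"dz": 0.015,"wx": 0.002,"wy": -0.001,"wz": -0.06,"claw": 100},{"dx": 0.08,"dy": -0.029,"dz": 0.03,"wx": 0.003,"wy": -0.003,"wz": -0.1,"claw": 100},{"dx": 0.1,"dy": -0.036,"dz": 0.045,"wx": 0.003,"wy": -0.003,"wz": -0.125,"claw": 100},{"dx": 0.108,"dy": -0.039,"dz": 0.06,"wx": 0.003,"wy": -0.003,"wz": -0.1286,"claw": 100},{"dx": 0.108,"dy": -0.039,"dz": 0.07,"wx": 0.003,"wy": -0.003,"wz": -0.1286,"claw": 100},{"dx": 0.108,"dy": -0.039,"dz": 0.07,"wx": 0.003,"wy": -0.003,"wz": -0.1286,"claw": 100},{"dx": 0.108,"dy": -0.039,"dz": 0.07,"wx": 0.003,"wy": -0.003,"wz": -0.1286,"claw": 100}]}}

```text
t: 5.45
eef_pos: [555.2, 175.3, 229.4]
ee_rot: [0.051, 0.999, 0.0, 0.001]
force: [-0.2, -0.7, -0.0]
grip_width: 85.3
```

```bash
python3 -c "
from h import *
snap('w5');to([554.2,175.1,162],174.2)"
```

```text
t 5.5 pos [555.2 175.3 229.5] yaw 174.16 F [ 0.15 -0.39 -0.64] g 85.6
dx 0.0011 dy -0.0004 dz 0.0675  wx 0.0007 wy 0.0015 wz -0.0007
```

View pics/w5.png

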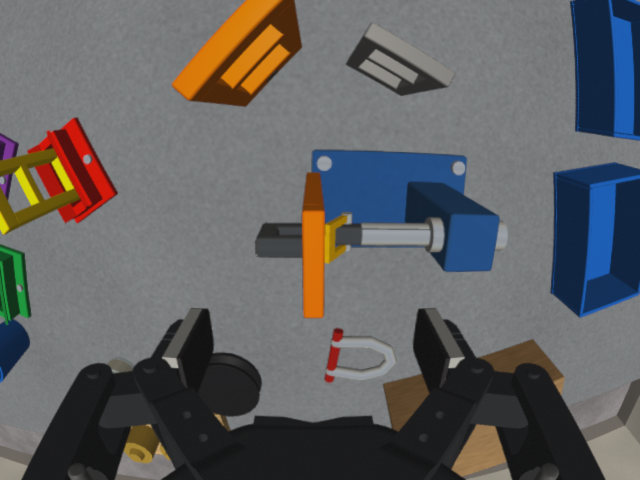

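Request:
{"fn": "apply_moves", "kwargs": {"increments": [{"dx": 0.001,"dy": 0,"dz": 0.012,"wx": 0,"wy": 0.0015,"wz": 0,"claw": 100},{"dx": 0.001,"dy": 0,"dz": 0.025,"wx": 0,"wy": 0.0015,"wz": 0,"claw": 100},{"dx": 0.001,"dy": 0,"dz": 0.04,"wx": 0,"wy": 0.0015,"wz": 0,"claw": 100},{"dx": 0.001,"dy": 0,"dz": 0.055,"wx": 0,"wy": 0.0015,"wz": 0,"claw": 100},{"dx": 0.001,"dy": 0,"dz": 0.064,"wx": 0,"wy": 0.0015,"wz": 0,"claw": 100},{"dx": 0.001,"dy": 0,"dz": 0.0675,"wx": 0,"wy": 0.0015,"wz": 0,"claw": 60},{"dx": 0.001,"dy": 0,"dz": 0.0675,"wx": 0,"wy": 0.0015,"wz": 0,"claw": 40},{"dx": 0.001,"dy": 0,"dz": 0.0675,"wx": 0,"wy": 0.0015,"wz": 0,"claw": 30}], "force": 30}}

```text
t: 6.5
eef_pos: [554.8, 175.6, 162.6]
ee_rot: [0.051, 0.999, 0.001, 0.001]
force: [-1.0, 0.3, 0.1]
grip_width: 32.3
```

```bash
python3 -c "
from h import *
snap('w6');to([554.2,175.1,162],174.2)"
```

```text
t 6.55 pos [554.8 175.6 162.6] yaw 174.16 F [ 1.   0.  -0.3] g 26.1
dx 0.0005 dy -0.0006 dz 0.0006  wx 0.0011 wy 0.0010 wz -0.0007
```

View pics/w6.png

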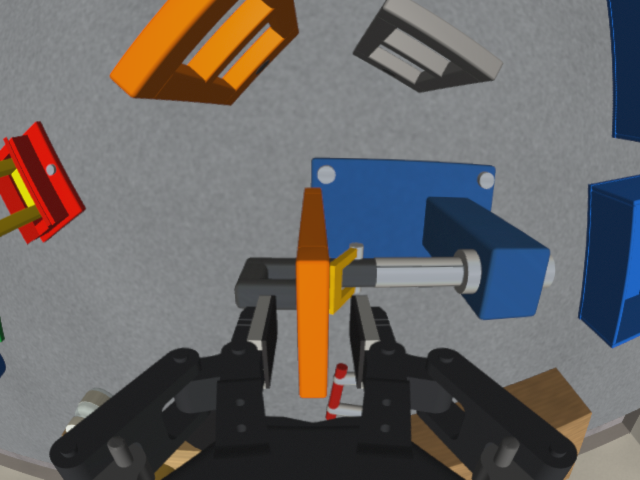

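Request:
{"fn": "apply_moves", "kwargs": {"increments": [{"dx": 0,"dy": 0,"dz": 0,"wx": 0,"wy": 0,"wz": 0,"claw": 20},{"dx": 0,"dy": 0,"dz": 0,"wx": 0,"wy": 0,"wz": 0,"claw": 12},{"dx": 0,"dy": 0,"dz": 0,"wx": 0,"wy": 0,"wz": 0,"claw": 6},{"dx": 0,"dy": 0,"dz": 0,"wx": 0,"wy": 0,"wz": 0,"claw": 0},{"dx": 0,"dy": 0,"dz": 0,"wx": 0,"wy": 0,"wz": 0,"claw": 0},{"dx": 0,"dy": 0,"dz": 0,"wx": 0,"wy": 0,"wz": 0,"claw": 0},{"dx": 0,"dy": 0,"dz": 0,"wx": 0,"wy": 0,"wz": 0,"claw": 0},{"dx": 0,"dy": 0,"dz": 0,"wx": 0,"wy": 0,"wz": 0,"claw": 0}], "force": 50}}

```text
t: 7.55
eef_pos: [555.2, 175.6, 163.2]
ee_rot: [0.051, 0.999, 0.001, 0.001]
force: [-1.0, -1.5, 5.3]
grip_width: 11.2
```

```bash
python3 -c "
from h import *
snap('w7');to([554.2,175.1,162],174.2); print(telemetry.read_state()['wrist_torque'])
d=cams.get_image('scene')['pixels'][:,:,::-1]
b=cams.get_image('side')['pixels'][:,:,::-1]
x=cv2.resize(d[225:375,345:495],None,fx=4,fy=4,interpolation=2)
cv2.imwrite('pics/s7.png',x); to([554.2,175.1,162],174.2)"
```

```text
t 7.6 pos [555.1 175.6 163.2] yaw 174.15 F [ 0.31 -1.42  5.25] g 10.7
dx 0.0009 dy -0.0006 dz 0.0012  wx 0.0013 wy 0.0021 wz -0.0008
[-0.25425425  0.13821323 -0.01495036]
t 7.7 pos [555.2 175.6 163.2] yaw 174.15 F [-0.12 -1.6   5.13] g 10.8
dx 0.0009 dy -0.0006 dz 0.0012  wx 0.0013 wy 0.0022 wz -0.0008
```

View pics/w7.png

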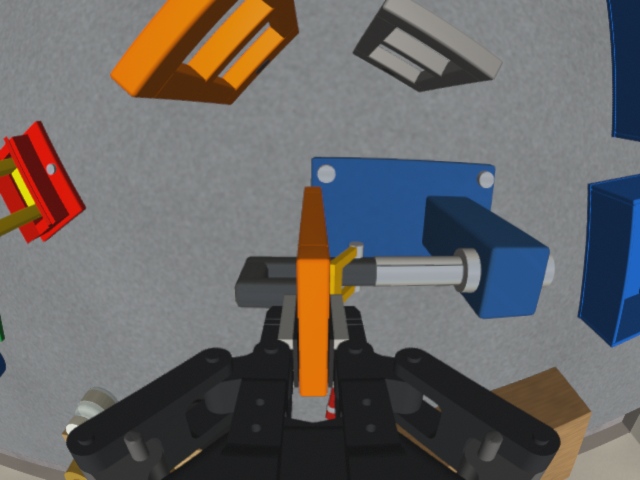

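View pics/s7.png

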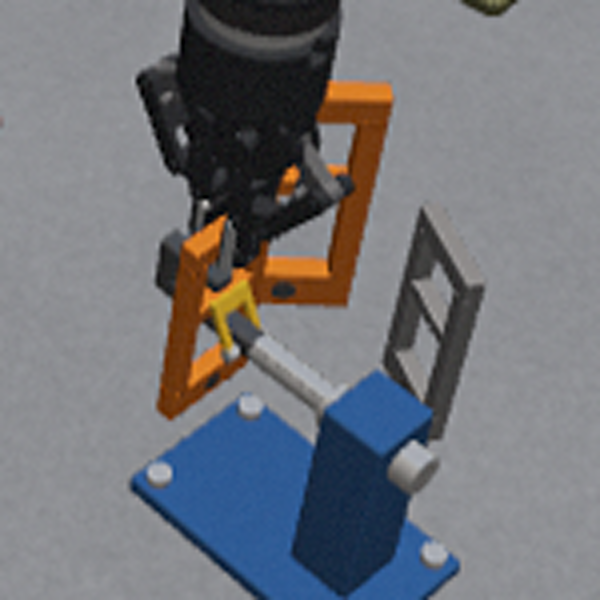

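Request:
{"fn": "apply_moves", "kwargs": {"increments": [{"dx": 0,"dy": 0,"dz": -0.0005,"wx": 0,"wy": 0,"wz": 0,"claw": 0},{"dx": 0,"dy": 0,"dz": -0.001,"wx": 0,"wy": 0,"wz": 0,"claw": 0},{"dx": 0,"dy": 0,"dz": -0.0015,"wx": 0,"wy": 0,"wz": 0,"claw": 0},{"dx": 0,"dy": 0,"dz": -0.002,"wx": 0,"wy": 0,"wz": 0,"claw": 0},{"dx": 0,"dy": 0,"dz": -0.002,"wx": 0,"wy": 0,"wz": 0,"claw": 0},{"dx": 0,"dy": 0,"dz": -0.002,"wx": 0,"wy": 0,"wz": 0,"claw": 0},{"dx": 0,"dy": 0,"dz": -0.002,"wx": 0,"wy": 0,"wz": 0,"claw": 0},{"dx": 0,"dy": 0,"dz": -0.002,"wx": 0,"wy": 0,"wz": 0,"claw": 0}]}}

```text
t: 8.7
eef_pos: [555.2, 175.6, 165.3]
ee_rot: [0.051, 0.999, 0.001, 0.001]
force: [-0.3, -0.3, -3.4]
grip_width: 11.2
```

```bash
python3 -c "
from h import *
to([554.2,175.1,162],174.2); print(telemetry.read_state()['wrist_torque'])"
```

```text
t 8.7 pos [555.2 175.6 165.3] yaw 174.15 F [-0.32 -0.3  -3.42] g 11.2
dx 0.0009 dy -0.0006 dz 0.0033  wx 0.0013 wy 0.0022 wz -0.0008
[-0.00707647 -0.02151182 -0.01470017]
```

Request:
{"fn": "apply_moves", "kwargs": {"increments": [{"dx": 0,"dy": 0.0005,"dz": 0,"wx": 0,"wy": 0,"wz": 0,"claw": 0},{"dx": 0,"dy": 0.001,"dz": 0,"wx": 0,"wy": 0,"wz": 0,"claw": 0},{"dx": 0,"dy": 0.0015,"dz": 0,"wx": 0,"wy": 0,"wz": 0,"claw": 0},{"dx": 0,"dy": 0.002,"dz": 0,"wx": 0,"wy": 0,"wz": 0,"claw": 0},{"dx": 0,"dy": 0.0025,"dz": 0,"wx": 0,"wy": 0,"wz": 0,"claw": 0},{"dx": 0,"dy": 0.003,"dz": 0,"wx": 0,"wy": 0,"wz": 0,"claw": 0},{"dx": 0,"dy": 0.003,"dz": 0,"wx": 0,"wy": 0,"wz": 0,"claw": 0},{"dx": 0,"dy": 0.003,"dz": 0,"wx": 0,"wy": 0,"wz": 0,"claw": 0}]}}

```text
t: 9.7
eef_pos: [555.4, 178.1, 165.2]
ee_rot: [0.051, 0.999, 0.0, 0.001]
force: [0.5, -2.7, -4.4]
grip_width: 11.1
```

Request:
{"fn": "apply_moves", "kwargs": {"increments": [{"dx": 0,"dy": 0.0005,"dz": 0,"wx": 0,"wy": 0,"wz": 0,"claw": 0},{"dx": 0,"dy": 0.001,"dz": 0,"wx": 0,"wy": 0,"wz": 0,"claw": 0},{"dx": 0,"dy": 0.0015,"dz": 0,"wx": 0,"wy": 0,"wz": 0,"claw": 0},{"dx": 0,"dy": 0.002,"dz": 0,"wx": 0,"wy": 0,"wz": 0,"claw": 0},{"dx": 0,"dy": 0.0025,"dz": 0,"wx": 0,"wy": 0,"wz": 0,"claw": 0},{"dx": 0,"dy": 0.003,"dz": 0,"wx": 0,"wy": 0,"wz": 0,"claw": 0},{"dx": 0,"dy": 0.003,"dz": 0,"wx": 0,"wy": 0,"wz": 0,"claw": 0},{"dx": 0,"dy": 0.003,"dz": 0,"wx": 0,"wy": 0,"wz": 0,"claw": 0}]}}

```text
t: 10.7
eef_pos: [555.5, 180.1, 165.0]
ee_rot: [0.051, 0.999, -0.001, 0.001]
force: [-0.5, -5.1, -2.3]
grip_width: 11.1
```

```bash
python3 -c "
from h import *
to([554.2,175.1,162],174.2); print(telemetry.read_state()['wrist_torque']);snap('w8')"
```

```text
t 10.7 pos [555.5 180.1 165. ] yaw 174.11 F [-0.47 -5.08 -2.29] g 11.1
dx 0.0008 dy -0.0051 dz 0.0030  wx -0.0017 wy 0.0019 wz -0.0016
[-1.26711043  0.07266303 -0.04212381]
```

View pics/w8.png

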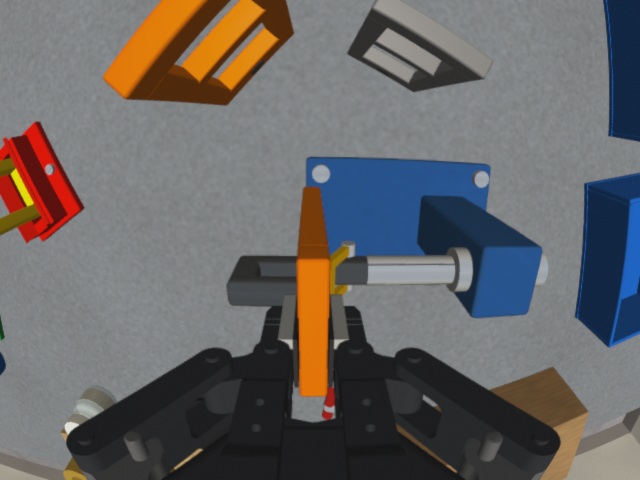

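Request:
{"fn": "apply_moves", "kwargs": {"increments": [{"dx": 0,"dy": 0.0012,"dz": 0,"wx": 0,"wy": 0,"wz": 0,"claw": 0},{"dx": 0,"dy": 0.002,"dz": 0,"wx": 0,"wy": 0,"wz": 0,"claw": 0},{"dx": 0,"dy": 0.0028,"dz": 0,"wx": 0,"wy": 0,"wz": 0,"claw": 0},{"dx": 0,"dy": 0.0036,"dz": 0,"wx": 0,"wy": 0,"wz": 0,"claw": 0},{"dx": 0,"dy": 0.0044,"dz": 0,"wx": 0,"wy": 0,"wz": 0,"claw": 0},{"dx": 0,"dy": 0.0052,"dz": 0,"wx": 0,"wy": 0,"wz": 0,"claw": 0},{"dx": 0,"dy": 0.006,"dz": 0,"wx": 0,"wy": 0,"wz": 0,"claw": 0},{"dx": 0,"dy": 0.006,"dz": 0,"wx": 0,"wy": 0,"wz": 0,"claw": 0}]}}

```text
t: 11.75
eef_pos: [555.8, 184.6, 165.1]
ee_rot: [0.052, 0.999, -0.002, 0.001]
force: [-1.1, -6.9, -2.3]
grip_width: 10.9
```

```bash
python3 -c "
from h import *
to([554.2,175.1,162],174.2); print(telemetry.read_state()['wrist_torque'])"
```

```text
t 11.75 pos [555.8 184.6 165.1] yaw 174.07 F [-1.08 -6.92 -2.31] g 10.9
dx 0.0006 dy -0.0096 dz 0.0031  wx -0.0048 wy 0.0019 wz -0.0022
[-1.59232438  0.10010727 -0.0178103 ]
```

Request:
{"fn": "apply_moves", "kwargs": {"increments": [{"dx": 0,"dy": 0.0014,"dz": 0,"wx": -0.003,"wy": 0,"wz": 0,"claw": 0},{"dx": 0,"dy": 0.002,"dz": 0,"wx": -0.005,"wy": 0,"wz": 0,"claw": 0},{"dx": 0,"dy": 0.0026,"dz": 0,"wx": -0.006,"wy": 0,"wz": 0,"claw": 0},{"dx": 0,"dy": 0.0032,"dz": 0,"wx": -0.008,"wy": 0,"wz": 0,"claw": 0},{"dx": 0,"dy": 0.0038,"dz": 0,"wx": -0.009,"wy": 0,"wz": 0,"claw": 0},{"dx": 0,"dy": 0.0044,"dz": 0,"wx": -0.01,"wy": 0,"wz": 0,"claw": 0},{"dx": 0,"dy": 0.0046,"dz": 0,"wx": -0.01,"wy": 0,"wz": 0,"claw": 0},{"dx": 0,"dy": 0.0046,"dz": 0,"wx": -0.01,"wy": 0,"wz": 0,"claw": 0}]}}

```text
t: 12.75
eef_pos: [556.1, 187.4, 165.4]
ee_rot: [0.052, 0.999, 0.001, 0.001]
force: [-0.4, -7.1, -0.7]
grip_width: 11.0
```

```bash
python3 -c "
from h import *
to([554.2,175.1,162],174.2); print(telemetry.read_state()['wrist_torque']);snap('w9')
d=cams.get_image('scene')['pixels'][:,:,::-1]
cv2.imwrite('pics/s9.png',cv2.resize(d[255:355,375:475],None,fx=6,fy=6,interpolation=2))
a=cv2.imread('pics/w9.png')
cv2.imwrite('pics/w9k.png',cv2.resize(a[180:320,220:390],None,fx=4,fy=4,interpolation=2))
"
```

```text
t 12.75 pos [556.1 187.4 165.4] yaw 174.02 F [-0.36 -7.06 -0.66] g 11.0
dx 0.0006 dy -0.0125 dz 0.0033  wx 0.0015 wy 0.0024 wz -0.0031
[-1.78089516  0.18561739 -0.01264506]
```

View pics/w9k.png

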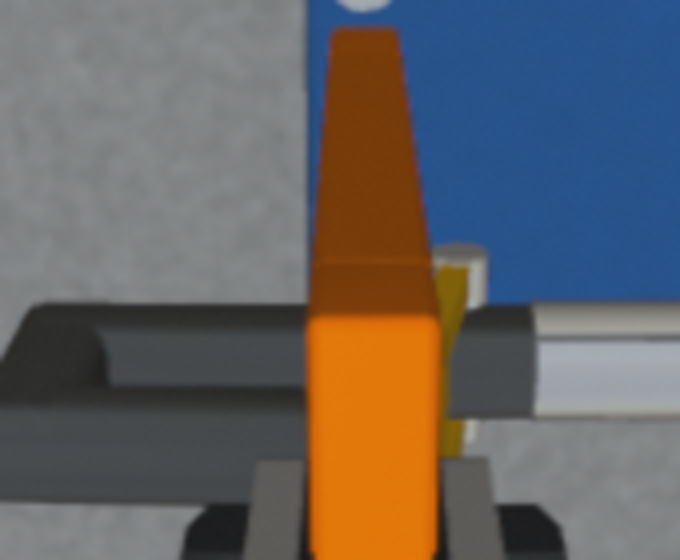

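View pics/s9.png

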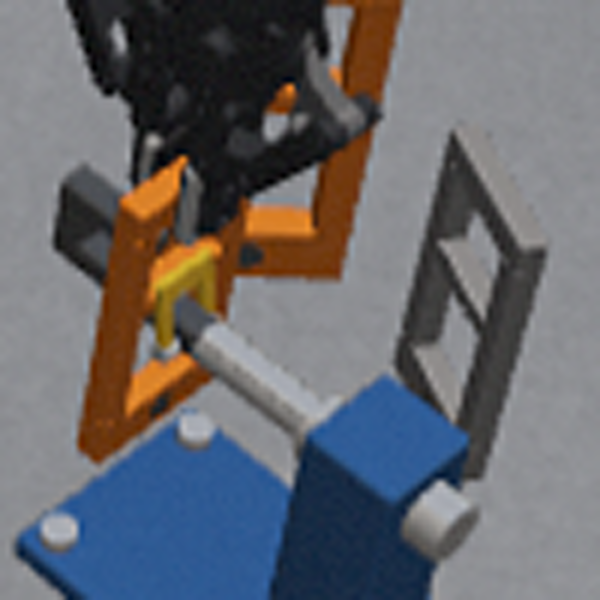

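Request:
{"fn": "apply_moves", "kwargs": {"increments": [{"dx": 0,"dy": 0.0014,"dz": 0,"wx": -0.006,"wy": 0,"wz": 0,"claw": 0},{"dx": 0,"dy": 0.0018,"dz": 0,"wx": -0.006,"wy": 0,"wz": 0,"claw": 0},{"dx": 0,"dy": 0.0022,"dz": 0,"wx": -0.006,"wy": 0,"wz": 0,"claw": 0},{"dx": 0,"dy": 0.0026,"dz": 0,"wx": -0.006,"wy": 0,"wz": 0,"claw": 0},{"dx": 0,"dy": 0.0028,"dz": 0,"wx": -0.006,"wy": 0,"wz": 0,"claw": 0},{"dx": 0,"dy": 0.0028,"dz": 0,"wx": -0.006,"wy": 0,"wz": 0,"claw": 0},{"dx": 0,"dy": 0.0028,"dz": 0,"wx": -0.006,"wy": 0,"wz": 0,"claw": 0},{"dx": 0,"dy": 0.0028,"dz": 0,"wx": -0.006,"wy": 0,"wz": 0,"claw": 0}]}}

```text
t: 13.85
eef_pos: [556.2, 188.4, 165.6]
ee_rot: [0.053, 0.999, 0.002, 0.001]
force: [-0.1, -6.1, -0.4]
grip_width: 11.6
```

```bash
python3 -c "
from h import *
to([554.2,175.1,162],174.2); print(telemetry.read_state()['wrist_torque'])"
```

```text
t 13.85 pos [556.2 188.4 165.6] yaw 173.97 F [-0.06 -6.07 -0.45] g 11.6
dx 0.0006 dy -0.0135 dz 0.0036  wx 0.0039 wy 0.0028 wz -0.0041
[-1.84694374  0.11604489 -0.02327155]
```

Request:
{"fn": "apply_moves", "kwargs": {"increments": [{"dx": 0,"dy": 0.0016,"dz": 0,"wx": -0.006,"wy": 0,"wz": 0,"claw": 0},{"dx": 0,"dy": 0.0018,"dz": -0.0005,"wx": -0.006,"wy": 0,"wz": 0,"claw": 0},{"dx": 0,"dy": 0.0018,"dz": -0.001,"wx": -0.006,"wy": 0,"wz": 0,"claw": 0},{"dx": 0,"dy": 0.0018,"dz": -0.0015,"wx": -0.006,"wy": 0,"wz": 0,"claw": 0},{"dx": 0,"dy": 0.0018,"dz": -0.002,"wx": -0.006,"wy": 0,"wz": 0,"claw": 0},{"dx": 0,"dy": 0.0018,"dz": -0.0025,"wx": -0.006,"wy": 0,"wz": 0,"claw": 0},{"dx": 0,"dy": 0.0018,"dz": -0.003,"wx": -0.006,"wy": 0,"wz": 0,"claw": 0},{"dx": 0,"dy": 0.0018,"dz": -0.0035,"wx": -0.006,"wy": 0,"wz": 0,"claw": 0}]}}

```text
t: 14.85
eef_pos: [555.5, 188.7, 167.7]
ee_rot: [0.053, 0.999, 0.003, 0.001]
force: [-0.2, -5.6, -7.7]
grip_width: 11.3
```

```bash
python3 -c "
from h import *
to([554.2,175.1,162],174.2); print(telemetry.read_state()['wrist_torque'])"
```

```text
t 14.85 pos [555.5 188.7 167.7] yaw 173.93 F [-0.2  -5.56 -7.72] g 11.3
dx -0.0002 dy -0.0137 dz 0.0056  wx 0.0063 wy 0.0007 wz -0.0048
[-1.42630884 -0.11491462 -0.06856921]
```

Request:
{"fn": "apply_moves", "kwargs": {"increments": [{"dx": 0,"dy": 0.0012,"dz": 0.0007,"wx": 0,"wy": 0,"wz": -0.002,"claw": 0},{"dx": 0,"dy": 0.0012,"dz": 0.0014,"wx": 0,"wy": 0,"wz": -0.004,"claw": 0},{"dx": 0,"dy": 0.0012,"dz": 0.002,"wx": 0,"wy": 0,"wz": -0.004,"claw": 0},{"dx": 0,"dy": 0.0018,"dz": 0.002,"wx": 0,"wy": 0,"wz": -0.004,"claw": 0},{"dx": 0,"dy": 0.0024,"dz": 0.002,"wx": 0,"wy": 0,"wz": -0.004,"claw": 0},{"dx": 0,"dy": 0.0028,"dz": 0.002,"wx": 0,"wy": 0,"wz": -0.004,"claw": 0},{"dx": 0,"dy": 0.003,"dz": 0.002,"wx": 0,"wy": 0,"wz": -0.004,"claw": 0},{"dx": 0,"dy": 0.003,"dz": 0.002,"wx": 0,"wy": 0,"wz": -0.004,"claw": 0}]}}

```text
t: 15.85
eef_pos: [555.7, 190.0, 166.2]
ee_rot: [0.051, 0.999, 0.001, 0.001]
force: [-1.2, -7.1, 0.1]
grip_width: 11.1
```

```bash
python3 -c "
from h import *
to([554.2,175.1,162],174.2); print(telemetry.read_state()['wrist_torque']);snap('w10')
a=cv2.imread('pics/w10.png')
cv2.imwrite('pics/w10k.png',cv2.resize(a[180:320,220:390],None,fx=4,fy=4,interpolation=2))"
```

```text
t 15.85 pos [555.7 190.  166.2] yaw 174.1 F [-1.25 -7.14  0.12] g 11.1
dx -0.0000 dy -0.0150 dz 0.0042  wx 0.0028 wy 0.0014 wz -0.0017
[-1.84081871  0.16186658  0.00274669]
```

View pics/w10k.png

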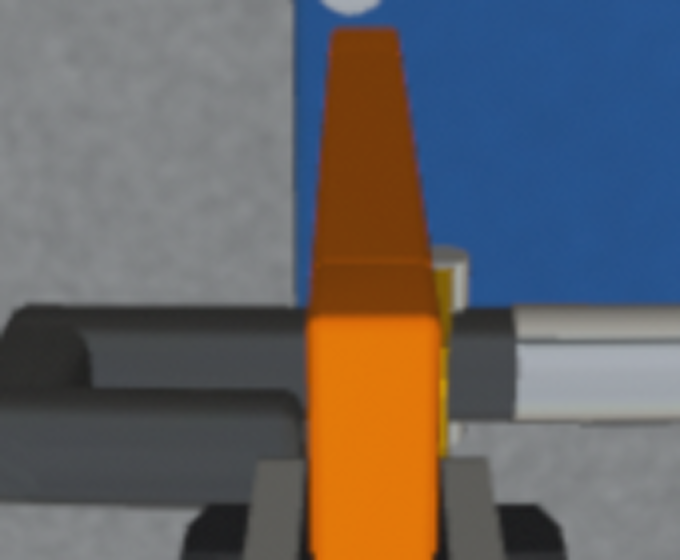

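Request:
{"fn": "apply_moves", "kwargs": {"increments": [{"dx": 0,"dy": 0.0015,"dz": -0.0005,"wx": -0.002,"wy": 0,"wz": 0,"claw": 0},{"dx": 0,"dy": 0.0015,"dz": -0.001,"wx": -0.002,"wy": 0,"wz": 0,"claw": 0},{"dx": 0,"dy": 0.0015,"dz": -0.0016,"wx": -0.002,"wy": 0,"wz": 0,"claw": 0},{"dx": 0,"dy": 0.0015,"dz": -0.0022,"wx": -0.002,"wy": 0,"wz": 0,"claw": 0},{"dx": 0,"dy": 0.0015,"dz": -0.0028,"wx": -0.002,"wy": 0,"wz": 0,"claw": 0},{"dx": 0,"dy": 0.0015,"dz": -0.0034,"wx": -0.002,"wy": 0,"wz": 0,"claw": 0},{"dx": 0,"dy": 0.0015,"dz": -0.004,"wx": -0.002,"wy": 0,"wz": 0,"claw": 0},{"dx": 0,"dy": 0.0015,"dz": -0.0044,"wx": -0.002,"wy": 0,"wz": 0,"claw": 0}]}}

```text
t: 16.9
eef_pos: [554.7, 189.9, 169.1]
ee_rot: [0.052, 0.999, 0.001, -0.001]
force: [0.4, -5.5, -6.8]
grip_width: 11.1
```

```bash
python3 -c "
from h import *
to([554.2,175.1,162],174.2); print(telemetry.read_state()['wrist_torque'])"
```

```text
t 16.9 pos [554.7 189.9 169.1] yaw 174.06 F [ 0.39 -5.54 -6.85] g 11.1
dx -0.0010 dy -0.0148 dz 0.0071  wx 0.0010 wy -0.0012 wz -0.0024
[-1.39155272  0.0117446  -0.06987351]
```

Request:
{"fn": "apply_moves", "kwargs": {"increments": [{"dx": 0,"dy": 0.0014,"dz": -0.0015,"wx": 0,"wy": 0,"wz": 0,"claw": 0},{"dx": 0,"dy": 0.0014,"dz": -0.0025,"wx": 0,"wy": 0,"wz": -0.001,"claw": 0},{"dx": 0,"dy": 0.0014,"dz": -0.0035,"wx": 0,"wy": 0,"wz": -0.002,"claw": 0},{"dx": 0,"dy": 0.0014,"dz": -0.0045,"wx": 0,"wy": 0,"wz": -0.002,"claw": 0},{"dx": 0,"dy": 0.0014,"dz": -0.0055,"wx": 0,"wy": 0,"wz": -0.002,"claw": 0},{"dx": 0,"dy": 0.0014,"dz": -0.0065,"wx": 0,"wy": 0,"wz": -0.002,"claw": 0},{"dx": 0,"dy": 0.0014,"dz": -0.0075,"wx": 0,"wy": 0,"wz": -0.002,"claw": 0},{"dx": 0,"dy": 0.0014,"dz": -0.008,"wx": 0,"wy": 0,"wz": -0.002,"claw": 0}]}}

```text
t: 17.9
eef_pos: [553.6, 190.1, 175.9]
ee_rot: [0.051, 0.999, -0.001, -0.002]
force: [-0.3, -4.9, -6.9]
grip_width: 11.2
```

```bash
python3 -c "
from h import *
to([554.2,175.1,162],174.2); print(telemetry.read_state()['wrist_torque']);snap('w11')
a=cv2.imread('pics/w11.png')
cv2.imwrite('pics/w11k.png',cv2.resize(a[180:320,220:390],None,fx=4,fy=4,interpolation=2))"
```

```text
t 17.9 pos [553.6 190.1 175.9] yaw 174.15 F [-0.33 -4.87 -6.85] g 11.2
dx -0.0022 dy -0.0148 dz 0.0139  wx -0.0021 wy -0.0040 wz -0.0009
[-1.33789164  0.14891472 -0.03385824]
```

View pics/w11k.png

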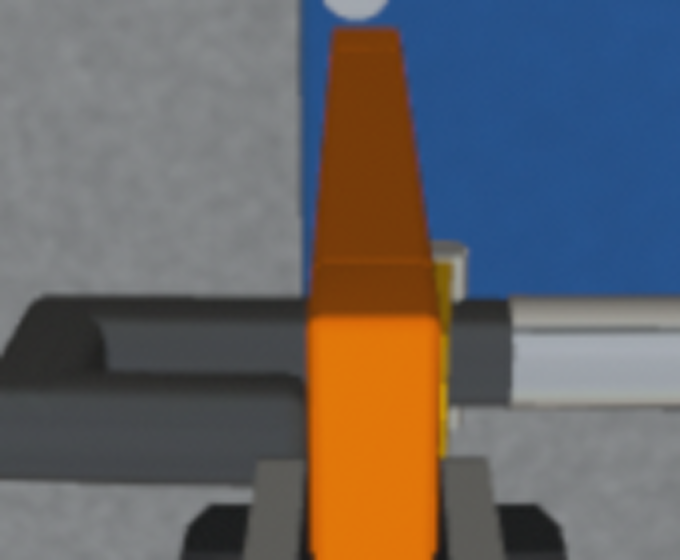

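Request:
{"fn": "apply_moves", "kwargs": {"increments": [{"dx": 0,"dy": 0.0012,"dz": -0.002,"wx": 0,"wy": -0.002,"wz": 0,"claw": 0},{"dx": 0,"dy": 0.0012,"dz": -0.004,"wx": 0,"wy": -0.004,"wz": 0,"claw": 0},{"dx": 0,"dy": 0.0012,"dz": -0.006,"wx": 0,"wy": -0.004,"wz": 0,"claw": 0},{"dx": 0,"dy": 0.0012,"dz": -0.008,"wx": 0,"wy": -0.004,"wz": 0,"claw": 0},{"dx": 0,"dy": 0.0012,"dz": -0.01,"wx": 0,"wy": -0.004,"wz": 0,"claw": 0},{"dx": 0,"dy": 0.0012,"dz": -0.012,"wx": 0,"wy": -0.004,"wz": 0,"claw": 0},{"dx": 0,"dy": 0.0012,"dz": -0.014,"wx": 0,"wy": -0.004,"wz": 0,"claw": 0},{"dx": 0,"dy": 0.0012,"dz": -0.0155,"wx": 0,"wy": -0.004,"wz": 0,"claw": 0}]}}

```text
t: 18.95
eef_pos: [552.1, 190.0, 190.1]
ee_rot: [0.051, 0.999, -0.003, -0.002]
force: [-1.1, -5.3, -6.8]
grip_width: 11.2
```

```bash
python3 -c "
from h import *
to([554.2,175.1,162],174.2); print(telemetry.read_state()['wrist_torque']);snap('w12')
d=cams.get_image('side')['pixels'][:,:,::-1]
cv2.imwrite('pics/d12.png',cv2.resize(d[170:250,265:365],None,fx=6,fy=6,interpolation=2))
d=cams.get_image('scene')['pixels'][:,:,::-1]
cv2.imwrite('pics/s12.png',cv2.resize(d[245:345,365:465],None,fx=6,fy=6,interpolation=2))"
```

```text
t 18.95 pos [552.1 190.  190.1] yaw 174.12 F [-1.07 -5.3  -6.8 ] g 11.2
dx -0.0037 dy -0.0145 dz 0.0282  wx -0.0054 wy -0.0037 wz -0.0014
[-1.28011117  0.35233518 -0.09296197]
```

View pics/s12.png

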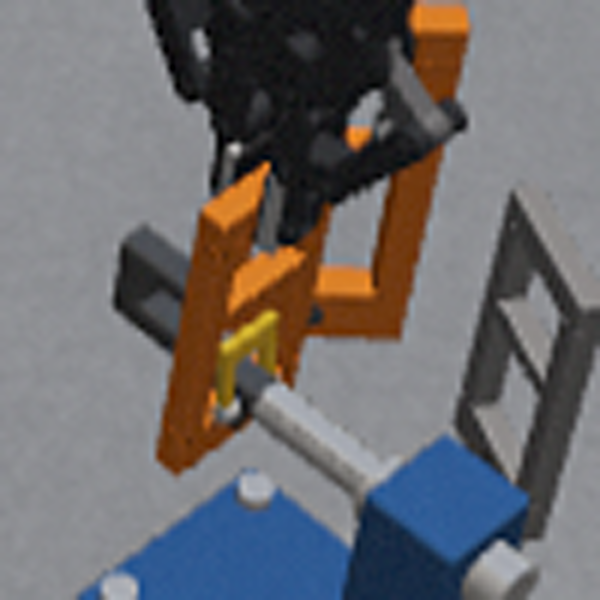

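View pics/d12.png

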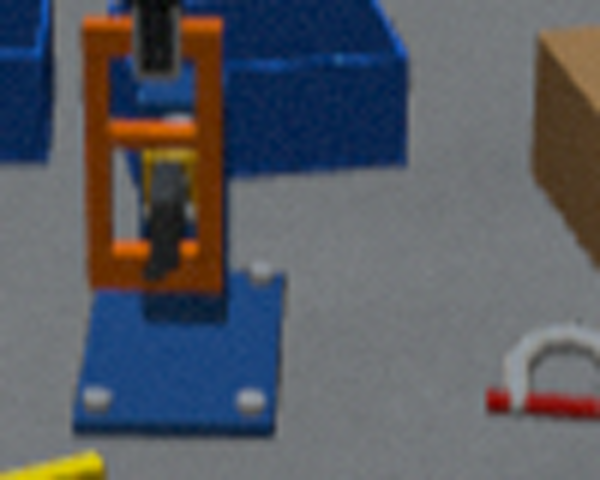

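Request:
{"fn": "apply_moves", "kwargs": {"increments": [{"dx": -0.001,"dy": 0.0008,"dz": -0.0015,"wx": -0.003,"wy": -0.004,"wz": 0,"claw": 0},{"dx": -0.002,"dy": 0.0004,"dz": -0.003,"wx": -0.005,"wy": -0.004,"wz": -0.001,"claw": 0},{"dx": -0.003,"dy": 0,"dz": -0.0035,"wx": -0.005,"wy": -0.004,"wz": -0.001,"claw": 0},{"dx": -0.004,"dy": -0.001,"dz": -0.0035,"wx": -0.005,"wy": -0.004,"wz": -0.001,"claw": 0},{"dx": -0.005,"dy": -0.002,"dz": -0.0035,"wx": -0.005,"wy": -0.004,"wz": -0.001,"claw": 0},{"dx": -0.006,"dy": -0.004,"dz": -0.0035,"wx": -0.005,"wy": -0.004,"wz": -0.001,"claw": 0},{"dx": -0.006,"dy": -0.007,"dz": -0.0035,"wx": -0.005,"wy": -0.004,"wz": -0.001,"claw": 0},{"dx": -0.006,"dy": -0.01,"dz": -0.0035,"wx": -0.005,"wy": -0.004,"wz": -0.001,"claw": 0}]}}

```text
t: 20.1
eef_pos: [557.1, 179.3, 193.9]
ee_rot: [0.051, 0.999, -0.0, 0.0]
force: [-0.8, 0.1, -3.3]
grip_width: 11.4
```

```bash
python3 -c "
from h import *
to([549,105,193],174.2); print(telemetry.read_state()['wrist_torque'])
d=cams.get_image('side')['pixels'][:,:,::-1]
cv2.imwrite('pics/d13.png',cv2.resize(d[170:250,265:365],None,fx=6,fy=6,interpolation=2))
"
```

```text
t 20.1 pos [557.1 179.3 193.9] yaw 174.17 F [-0.76  0.1  -3.31] g 11.4
dx 0.0006 dy -0.0747 dz 0.0009  wx -0.0001 wy 0.0007 wz -0.0005
[ 0.0099676  -0.00373889 -0.02436344]
```

View pics/d13.png

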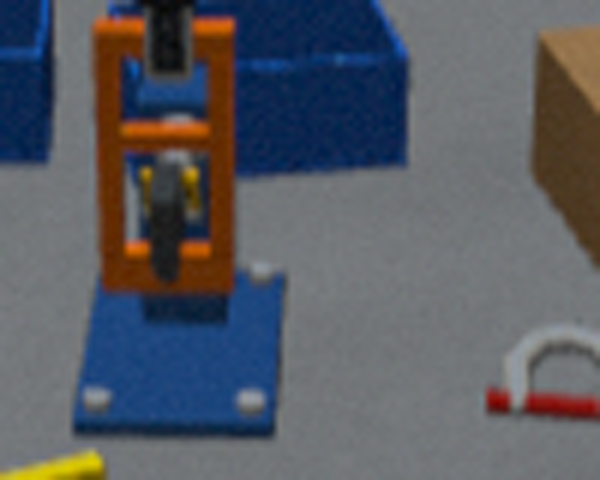

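Request:
{"fn": "apply_moves", "kwargs": {"increments": [{"dx": 0,"dy": -0.008,"dz": 0.0003,"wx": 0,"wy": 0,"wz": 0,"claw": 0},{"dx": 0,"dy": -0.018,"dz": 0.0006,"wx": 0,"wy": 0,"wz": 0,"claw": 0},{"dx": 0,"dy": -0.028,"dz": 0.0006,"wx": 0,"wy": 0,"wz": 0,"claw": 0},{"dx": 0,"dy": -0.038,"dz": 0.0006,"wx": 0,"wy": 0,"wz": 0,"claw": 0},{"dx": 0,"dy": -0.048,"dz": 0.0006,"wx": 0,"wy": 0,"wz": 0,"claw": 0},{"dx": 0,"dy": -0.058,"dz": 0.0006,"wx": 0,"wy": 0,"wz": 0,"claw": 0},{"dx": 0,"dy": -0.068,"dz": 0.0006,"wx": 0,"wy": 0,"wz": 0,"claw": 0},{"dx": 0,"dy": -0.075,"dz": 0.0006,"wx": 0,"wy": 0,"wz": 0,"claw": 0}]}}

```text
t: 21.15
eef_pos: [549.3, 103.5, 193.4]
ee_rot: [0.051, 0.999, -0.0, 0.0]
force: [0.4, 0.9, -3.2]
grip_width: 10.8
```

```bash
python3 -c "
from h import *
to([617.1,-271.5,300],160.5); print(telemetry.read_state()['wrist_torque'])
d=cams.get_image('scene')['pixels'][:,:,::-1]
cv2.imwrite('pics/s14.png',cv2.resize(d[205:355,325:475],None,fx=4,fy=4,interpolation=2))
"
```

```text
t 21.15 pos [549.3 103.5 193.4] yaw 174.13 F [ 0.37  0.92 -3.19] g 10.8
dx -0.1059 dy -0.3662 dz -0.1063  wx -0.0006 wy 0.0006 wz 0.2380
[ 0.00205871 -0.00214106  0.02490118]
```

View pics/s14.png

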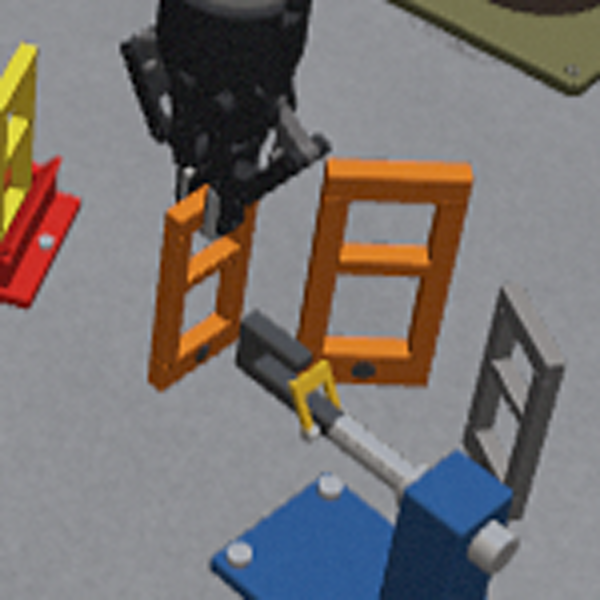

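Request:
{"fn": "apply_moves", "kwargs": {"increments": [{"dx": 0,"dy": -0.002,"dz": -0.025,"wx": 0,"wy": 0,"wz": 0,"claw": 0},{"dx": 0,"dy": -0.005,"dz": -0.06,"wx": 0,"wy": 0,"wz": 0,"claw": 0},{"dx": -0.004,"dy": -0.015,"dz": -0.095,"wx": 0,"wy": 0,"wz": 0.02,"claw": 0},{"dx": -0.01,"dy": -0.035,"dz": -0.115,"wx": 0,"wy": 0,"wz": 0.04,"claw": 0},{"dx": -0.022,"dy": -0.075,"dz": -0.12,"wx": 0,"wy": 0,"wz": 0.07,"claw": 0},{"dx": -0.035,"dy": -0.12,"dz": -0.12,"wx": 0,"wy": 0,"wz": 0.1,"claw": 0},{"dx": -0.048,"dy": -0.165,"dz": -0.12,"wx": 0,"wy": 0,"wz": 0.13,"claw": 0},{"dx": -0.061,"dy": -0.21,"dz": -0.12,"wx": 0,"wy": 0,"wz": 0.16,"claw": 0}]}}

```text
t: 22.2
eef_pos: [588.5, -113.4, 313.8]
ee_rot: [0.131, 0.991, -0.001, 0.0]
force: [0.9, 0.2, -2.3]
grip_width: 10.9
```

```bash
python3 -c "
from h import *
to([617.1,-271.5,310],160.5)"
```

```text
t 22.2 pos [ 588.5 -113.4  313.8] yaw 164.9 F [ 0.86  0.2  -2.3 ] g 10.9
dx -0.0688 dy -0.1452 dz 0.0040  wx -0.0011 wy 0.0011 wz 0.0768
```

Request:
{"fn": "apply_moves", "kwargs": {"increments": [{"dx": -0.018,"dy": -0.038,"dz": 0,"wx": 0,"wy": 0,"wz": 0.02,"claw": 0},{"dx": -0.034,"dy": -0.072,"dz": 0.002,"wx": 0,"wy": 0,"wz": 0.04,"claw": 0},{"dx": -0.05,"dy": -0.105,"dz": 0.008,"wx": 0,"wy": 0,"wz": 0.06,"claw": 0},{"dx": -0.062,"dy": -0.131,"dz": 0.02,"wx": 0,"wy": 0,"wz": 0.07,"claw": 0},{"dx": -0.0697,"dy": -0.1452,"dz": 0.04,"wx": -0.001,"wy": 0.001,"wz": 0.0768,"claw": 0},{"dx": -0.0697,"dy": -0.1452,"dz": 0.065,"wx": -0.001,"wy": 0.001,"wz": 0.0768,"claw": 0},{"dx": -0.0697,"dy": -0.1452,"dz": 0.084,"wx": -0.001,"wy": 0.001,"wz": 0.0768,"claw": 0},{"dx": -0.0697,"dy": -0.1452,"dz": 0.084,"wx": -0.001,"wy": 0.001,"wz": 0.0768,"claw": 0}]}}

```text
t: 23.2
eef_pos: [616.3, -270.5, 226.8]
ee_rot: [0.169, 0.986, 0.001, -0.003]
force: [0.1, 0.2, -3.0]
grip_width: 10.9
```

```bash
python3 -c "
from h import *
snap('w15'); to([618,-271.8,178],160.5)
for n,(a,b,c,d) in {'scene':(150,290,185,325),'side':(230,380,260,410)}.items():
    im=cams.get_image(n)['pixels'][:,:,::-1]; cv2.imwrite('pics/'+n[:2]+'15.png',cv2.resize(im[a:b,c:d],None,fx=4,fy=4,interpolation=2))"
```

```text
t 23.25 pos [ 617.2 -270.9  228.5] yaw 160.55 F [ 0.8   0.51 -4.07] g 11.1
dx -0.0012 dy -0.0006 dz 0.0505  wx 0.0005 wy -0.0032 wz 0.0008
```

View pics/w15.png

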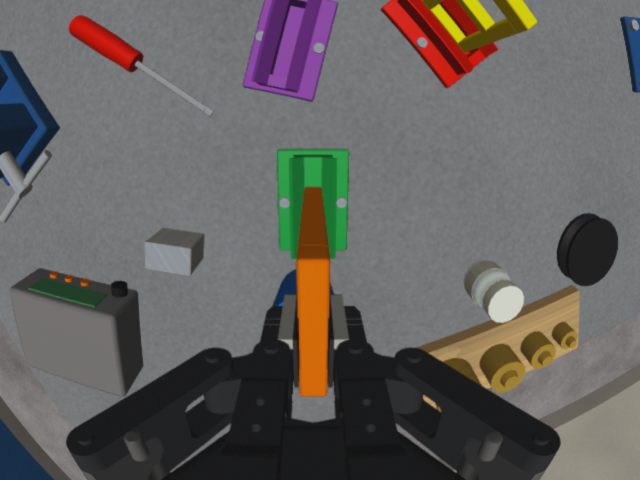

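View pics/sc15.png

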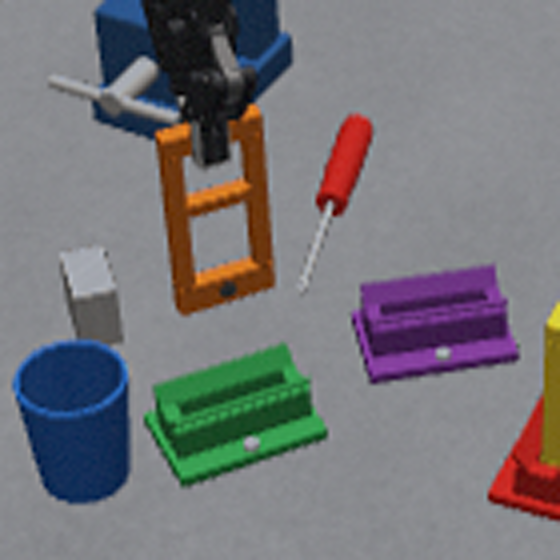

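View pics/si15.png

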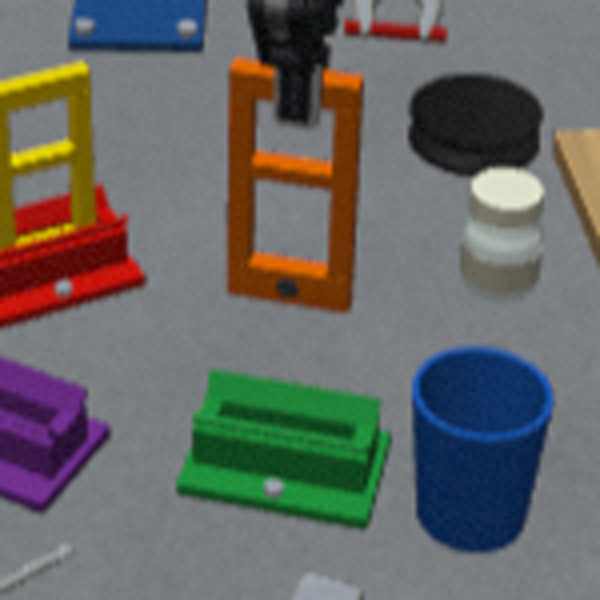

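```bash
cat > q.py <<'E'
from h import *
np.set_printoptions(precision=1,suppress=True)
s=telemetry.read_state();p=s['eef_pos'];print(p,s['t'])
M=R.from_quat(s['ee_rot']).as_matrix(); tx,ty=M[:,0],M[:,1]
for n,(a,c,sg) in {'scene':(150,185,1),'side':(230,260,-1)}.items():
  for w in(-32,32):
    for h in(0,136):
      P=p+tx*(1+w)+ty*6*sg+np.array([0,0,-112.2+h])
      u=proj(n,P); print(n,w,h,((u-[c,a])+.5)*4-.5)
E
python3 q.py
```

```text
[ 618.4 -271.5  230.6] 23.35
scene -32 0 [179.  317.3]
scene -32 136 [159.1 140.9]
scene 32 0 [274.  287.5]
scene 32 136 [260.8 112. ]
side -32 0 [352.7 315.5]
side -32 136 [364.6  87. ]
side 32 0 [230. 295.]
side 32 136 [232.6  68.3]
```

```bash
python3 - <<'E'
import cv2
a=cv2.imread("pics/w15.png")
cv2.imwrite("pics/w15g.png",cv2.resize(a[140:265,265:360],None,fx=5,fy=5,interpolation=cv2.INTER_CUBIC))
E
```

```text
(no output)
```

View pics/w15g.png

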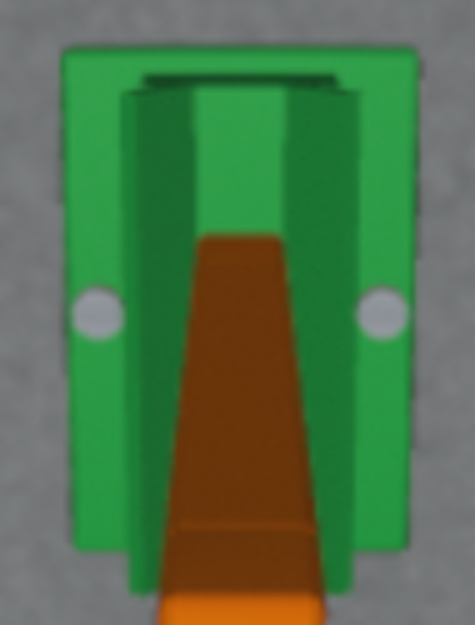

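```bash
python3 - <<'E'
from h import *
np.set_printoptions(precision=1,suppress=True)
crops['w15g']=('w15',265,140,5)
P={n:at('w15g',x,y,z)[:2] for n,x,y,z in [("bl",63,49,10),("br",419,49,10),("fl",74,549,10),("fr",408,549,10),("s1",98,314,12),("s2",382,314,12),("sl",196,160,34),("sr",285,160,34),
 ("lbl",198,237,116),("lbr",282,237,116),("top l",162,595,252.4),("top r",324,595,252.4)]}
for k in P: print(k,P[k])
print((P['bl']+P['br']+P['fl']+P['fr'])/4,(P['s1']+P['s2'])/2,(P['sl']+P['sr'])/2,(P['lbl']+P['lbr'])/2)
T=cal['w15']['T']; t=np.linalg.inv(T) 
tcp=np.array([616.3,-270.5]); tx=np.array([-.943,.334]);ty=np.array([.334,.943])
for k,v in {'cr':(P['s1']+P['s2'])/2,'foot':(P['bl']+P['br']+P['fl']+P['fr'])/4,'slot':(P['sl']+P['sr'])/2,'linkbot':(P['lbl']+P['lbr'])/2,'linktop':(P['top l']+P['top r'])/2}.items(): print(k,(v-tcp)@tx,(v-tcp)@ty)
to([618,-271.8,178],160.5)
E
```

```text
bl [ 556.9 -286.2]
br [ 579.7 -221.6]
fl [ 653.3 -320.3]
fr [ 676.2 -255.4]
s1 [ 608.2 -297.8]
s2 [ 626.8 -245. ]
sl [ 583.1 -267.7]
sr [ 588.4 -252.5]
lbl [ 582.9 -265.3]
lbr [ 586.8 -254.4]
top l [ 582.3 -264.5]
top r [ 585.9 -254.2]
[ 616.5 -270.9] [ 617.5 -271.4] [ 585.8 -260.1] [ 584.8 -259.9]
cr -1.430912349845771 -0.47237636406976996
foot -0.319131329069682 -0.2761288322193184
slot 32.27171561520867 -0.40845911896921067
linkbot 33.21528194940634 -0.4671299023242029
linktop 34.11292107659204 -0.21250435960615735
t 23.35 pos [ 618.4 -271.5  230.6] yaw 160.54 F [ 0.3 -1.1 -2. ] g 10.9
dx 0.0003 dy -0.0004 dz 0.0526  wx 0.0001 wy 0.0009 wz 0.0007
```

Request:
{"fn": "apply_moves", "kwargs": {"increments": [{"dx": 0.0003,"dy": -0.0004,"dz": 0.01,"wx": 0,"wy": 0.001,"wz": 0.0007,"claw": 0},{"dx": 0,"dy": -0.0004,"dz": 0.022,"wx": 0,"wy": 0.001,"wz": 0.0007,"claw": 0},{"dx": 0,"dy": -0.0004,"dz": 0.035,"wx": 0,"wy": 0.001,"wz": 0.0007,"claw": 0},{"dx": 0,"dy": -0.0004,"dz": 0.047,"wx": 0,"wy": 0.001,"wz": 0.0007,"claw": 0},{"dx": 0,"dy": -0.0004,"dz": 0.056,"wx": 0,"wy": 0.001,"wz": 0.0007,"claw": 0},{"dx": 0,"dy": -0.0004,"dz": 0.061,"wx": 0,"wy": 0.001,"wz": 0.0007,"claw": 0},{"dx": 0,"dy": -0.0004,"dz": 0.064,"wx": 0,"wy": 0.001,"wz": 0.0007,"claw": 0},{"dx": 0,"dy": -0.0004,"dz": 0.064,"wx": 0,"wy": 0.001,"wz": 0.0007,"claw": 0}]}}

```text
t: 24.35
eef_pos: [618.4, -272.0, 166.6]
ee_rot: [0.169, 0.986, 0.0, 0.0]
force: [0.5, -0.1, -3.3]
grip_width: 10.9
```

```bash
python3 -c "
from h import *
snap('w16'); to([618.4,-271.9,122],160.5)
for n,(a,b,c,d) in {'scene':(170,290,185,325),'side':(250,380,260,410)}.items():
    im=cams.get_image(n)['pixels'][:,:,::-1]; cv2.imwrite('pics/'+n[:2]+'16.png',cv2.resize(im[a:b,c:d],None,fx=4,fy=4,interpolation=2))"
```

```text
t 24.4 pos [ 618.5 -272.1  166.9] yaw 160.5 F [ 0.87 -0.23 -3.83] g 10.7
dx 0.0002 dy 0.0001 dz 0.0449  wx 0.0000 wy 0.0005 wz -0.0000
```

View pics/sc16.png

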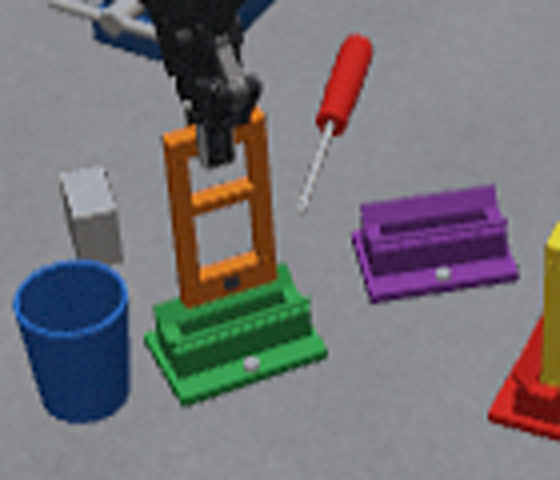

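View pics/si16.png

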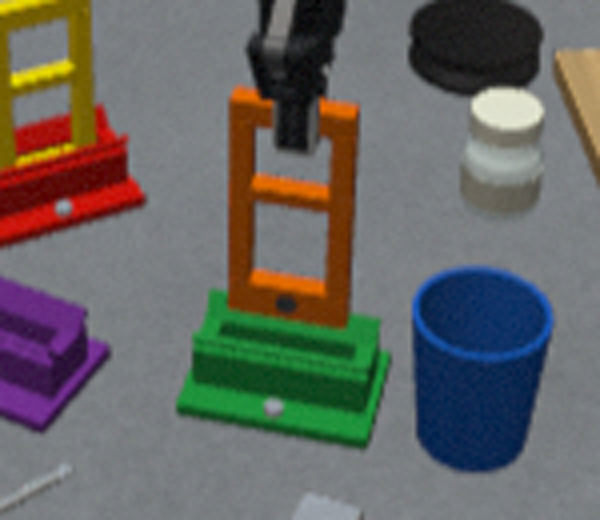

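Aligned. Descend towards the slot floor (underside about 54 → ~14 mm).

Request:
{"fn": "apply_moves", "kwargs": {"increments": [{"dx": 0,"dy": 0,"dz": 0.005,"wx": 0,"wy": 0,"wz": 0,"claw": 0},{"dx": 0,"dy": 0,"dz": 0.01,"wx": 0,"wy": 0,"wz": 0,"claw": 0},{"dx": 0,"dy": 0,"dz": 0.015,"wx": 0,"wy": 0,"wz": 0,"claw": 0},{"dx": 0,"dy": 0,"dz": 0.02,"wx": 0,"wy": 0,"wz": 0,"claw": 0},{"dx": 0,"dy": 0,"dz": 0.025,"wx": 0,"wy": 0,"wz": 0,"claw": 0},{"dx": 0,"dy": 0,"dz": 0.03,"wx": 0,"wy": 0,"wz": 0,"claw": 0},{"dx": 0,"dy": 0,"dz": 0.034,"wx": 0,"wy": 0,"wz": 0,"claw": 0},{"dx": 0,"dy": 0,"dz": 0.036,"wx": 0,"wy": 0,"wz": 0,"claw": 0}]}}

```text
t: 25.5
eef_pos: [618.5, -272.0, 130.7]
ee_rot: [0.169, 0.986, -0.0, 0.0]
force: [0.6, 0.6, -3.3]
grip_width: 11.1
```

```bash
python3 -c "
from h import *
to([618.4,-271.9,122],160.5);print(telemetry.read_state()['wrist_torque'])"
```

```text
t 25.5 pos [ 618.5 -272.   130.7] yaw 160.5 F [ 0.59  0.64 -3.34] g 11.1
dx 0.0001 dy 0.0001 dz 0.0087  wx 0.0001 wy 0.0004 wz -0.0001
[0.04183846 0.02285968 0.07649621]
```

Request:
{"fn": "apply_moves", "kwargs": {"increments": [{"dx": 0,"dy": 0,"dz": 0.001,"wx": 0,"wy": 0,"wz": 0,"claw": 0},{"dx": 0,"dy": 0,"dz": 0.002,"wx": 0,"wy": 0,"wz": 0,"claw": 0},{"dx": 0,"dy": 0,"dz": 0.003,"wx": 0,"wy": 0,"wz": 0,"claw": 0},{"dx": 0,"dy": 0,"dz": 0.004,"wx": 0,"wy": 0,"wz": 0,"claw": 0},{"dx": 0,"dy": 0,"dz": 0.005,"wx": 0,"wy": 0,"wz": 0,"claw": 0},{"dx": 0,"dy": 0,"dz": 0.006,"wx": 0,"wy": 0,"wz": 0,"claw": 0},{"dx": 0,"dy": 0,"dz": 0.007,"wx": 0,"wy": 0,"wz": 0,"claw": 0},{"dx": 0,"dy": 0,"dz": 0.0075,"wx": 0,"wy": 0,"wz": 0,"claw": 0}]}}

```text
t: 26.5
eef_pos: [618.5, -272.0, 123.1]
ee_rot: [0.169, 0.986, -0.0, 0.0]
force: [0.7, 0.0, -3.7]
grip_width: 11.0
```

Request:
{"fn": "apply_moves", "kwargs": {"increments": [{"dx": 0,"dy": 0,"dz": 0.0005,"wx": 0,"wy": 0,"wz": 0,"claw": 0},{"dx": 0,"dy": 0,"dz": 0.001,"wx": 0,"wy": 0,"wz": 0,"claw": 0},{"dx": 0,"dy": 0,"dz": 0.0015,"wx": 0,"wy": 0,"wz": 0,"claw": 0},{"dx": 0,"dy": 0,"dz": 0.002,"wx": 0,"wy": 0,"wz": 0,"claw": 0},{"dx": 0,"dy": 0,"dz": 0.0022,"wx": 0,"wy": 0,"wz": 0,"claw": 0},{"dx": 0,"dy": 0,"dz": 0.0025,"wx": 0,"wy": 0,"wz": 0,"claw": 0},{"dx": 0,"dy": 0,"dz": 0.0025,"wx": 0,"wy": 0,"wz": 0,"claw": 0},{"dx": 0,"dy": 0,"dz": 0.0025,"wx": 0,"wy": 0,"wz": 0,"claw": 0}]}}

```text
t: 27.5
eef_pos: [618.8, -272.2, 122.3]
ee_rot: [0.169, 0.986, -0.0, 0.001]
force: [-1.3, 1.1, 7.4]
grip_width: 11.1
```

```bash
python3 -c "
from h import *
to([618.4,-271.9,122],160.5);print(telemetry.read_state()['wrist_torque'])"
```

```text
t 27.5 pos [ 618.8 -272.2  122.3] yaw 160.5 F [-1.28  1.06  7.43] g 11.1
dx 0.0005 dy 0.0001 dz 0.0003  wx -0.0001 wy 0.0022 wz -0.0000
[ 0.24505391  0.57851945 -0.02350339]
```

Request:
{"fn": "apply_moves", "kwargs": {"increments": [{"dx": 0,"dy": 0,"dz": 0,"wx": 0,"wy": 0,"wz": 0,"claw": 0},{"dx": 0,"dy": 0,"dz": 0,"wx": 0,"wy": 0,"wz": 0,"claw": 0},{"dx": 0,"dy": 0,"dz": 0,"wx": 0,"wy": 0,"wz": 0,"claw": 16},{"dx": 0,"dy": 0,"dz": 0,"wx": 0,"wy": 0,"wz": 0,"claw": 22},{"dx": 0,"dy": 0,"dz": 0,"wx": 0,"wy": 0,"wz": 0,"claw": 30},{"dx": 0,"dy": 0,"dz": 0,"wx": 0,"wy": 0,"wz": 0,"claw": 40},{"dx": 0,"dy": 0,"dz": 0,"wx": 0,"wy": 0,"wz": 0,"claw": 50},{"dx": 0,"dy": 0,"dz": 0,"wx": 0,"wy": 0,"wz": 0,"claw": 60}]}}

```text
t: 28.5
eef_pos: [618.8, -272.2, 122.3]
ee_rot: [0.169, 0.986, -0.0, 0.001]
force: [0.4, -0.3, 0.2]
grip_width: 51.1
```

```bash
python3 -c "
from h import *
snap('w17'); to([618.4,-271.9,122],160.5)
for n,(a,b,c,d) in {'scene':(170,290,185,325),'side':(250,380,260,410)}.items():
    im=cams.get_image(n)['pixels'][:,:,::-1]; cv2.imwrite('pics/'+n[:2]+'17.png',cv2.resize(im[a:b,c:d],None,fx=4,fy=4,interpolation=2))"
```

```text
t 28.55 pos [ 618.8 -272.2  122.3] yaw 160.5 F [ 0.38 -0.11 -0.09] g 51.3
dx 0.0005 dy 0.0001 dz 0.0003  wx -0.0001 wy 0.0022 wz -0.0001
```

View pics/w17.png

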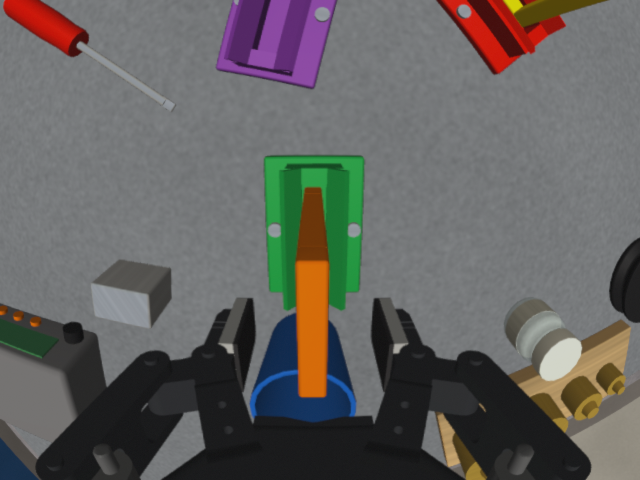

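View pics/sc17.png

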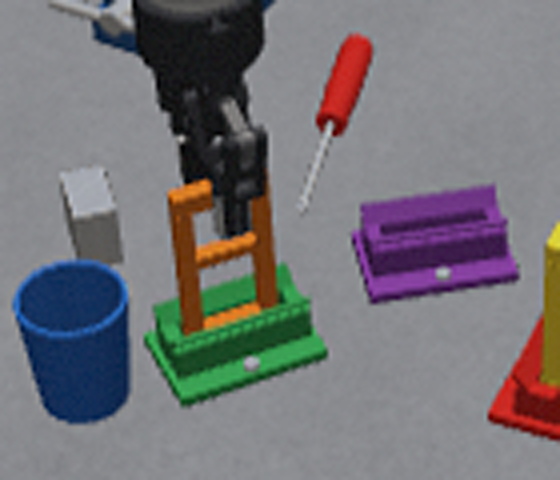

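Released and standing. Now lift the gripper straight up.

Request:
{"fn": "apply_moves", "kwargs": {"increments": [{"dx": 0,"dy": 0,"dz": 0,"wx": 0,"wy": 0,"wz": 0,"claw": 80},{"dx": 0,"dy": 0,"dz": -0.008,"wx": 0,"wy": 0,"wz": 0,"claw": 80},{"dx": 0,"dy": 0,"dz": -0.02,"wx": 0,"wy": 0,"wz": 0,"claw": 80},{"dx": 0,"dy": 0,"dz": -0.04,"wx": 0,"wy": 0,"wz": 0,"claw": 80},{"dx": 0,"dy": 0,"dz": -0.065,"wx": 0,"wy": 0,"wz": 0,"claw": 80},{"dx": 0,"dy": 0,"dz": -0.09,"wx": 0,"wy": 0,"wz": 0,"claw": 80},{"dx": 0,"dy": 0,"dz": -0.11,"wx": 0,"wy": 0,"wz": 0,"claw": 80},{"dx": 0,"dy": 0,"dz": -0.12,"wx": 0,"wy": 0,"wz": 0,"claw": 80}]}}

```text
t: 29.65
eef_pos: [619.3, -272.4, 244.8]
ee_rot: [0.169, 0.986, -0.001, 0.003]
force: [0.4, 0.4, 0.3]
grip_width: 68.4
```

Request:
{"fn": "apply_moves", "kwargs": {"increments": [{"dx": 0,"dy": 0,"dz": 0,"wx": 0,"wy": 0,"wz": 0,"claw": 80},{"dx": 0,"dy": 0,"dz": 0,"wx": 0,"wy": 0,"wz": 0,"claw": 80},{"dx": 0,"dy": 0,"dz": 0,"wx": 0,"wy": 0,"wz": 0,"claw": 80},{"dx": 0,"dy": 0,"dz": 0,"wx": 0,"wy": 0,"wz": 0,"claw": 80},{"dx": 0,"dy": 0,"dz": 0,"wx": 0,"wy": 0,"wz": 0,"claw": 80},{"dx": 0,"dy": 0,"dz": 0,"wx": 0,"wy": 0,"wz": 0,"claw": 80},{"dx": 0,"dy": 0,"dz": 0,"wx": 0,"wy": 0,"wz": 0,"claw": 80},{"dx": 0,"dy": 0,"dz": 0,"wx": 0,"wy": 0,"wz": 0,"claw": 80}]}}

```text
t: 30.65
eef_pos: [619.3, -272.4, 244.8]
ee_rot: [0.169, 0.986, -0.001, 0.003]
force: [-0.5, -0.4, 0.6]
grip_width: 68.5
```

```bash
python3 -c "
from h import *
snap('w18'); to([618.4,-271.9,122],160.5)
im=cams.get_image('side')['pixels'][:,:,::-1]; cv2.imwrite('pics/si18.png',cv2.resize(im[220:380,240:420],None,fx=3.5,fy=3.5,interpolation=2))
im=cams.get_image('scene')['pixels'][:,:,::-1]; cv2.imwrite('pics/sc18.png',im)"
```

```text
t 30.7 pos [ 619.3 -272.4  244.9] yaw 160.5 F [-0.55  0.14  0.85] g 68.1
dx 0.0017 dy 0.0002 dz 0.1228  wx -0.0003 wy 0.0056 wz -0.0001
```

View pics/w18.png

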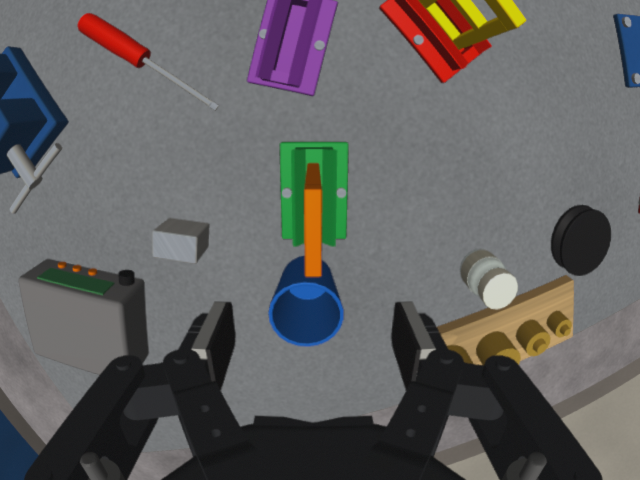

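View pics/si18.png

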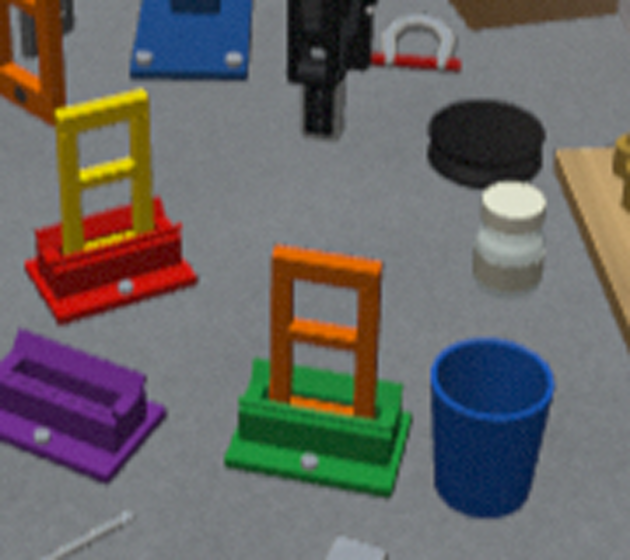

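View pics/sc18.png

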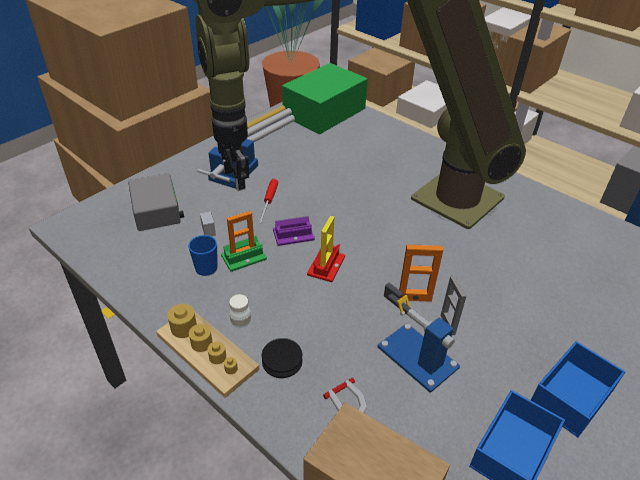

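```bash
python3 - <<'E'
from h import *
np.set_printoptions(precision=1,suppress=True)
c=np.mean([atz('w18',u,v,146)[:2] for u,v in[(304,188),(321,188),(304.5,276.5),(322,276.5)]],axis=0)
L=np.linalg.norm(atz('w18',312.5,188,146)-atz('w18',313.3,276.5,146))
d=c-[617.1,-271.4]; print(c,L,'along',d@[-.943,.334],'across',d@[.334,.943])
E
```

```text
[ 617.4 -272.1] 63.66808567812952 along -0.541601951422499 across -0.5936763519878183
```

```bash
python3 -c "
from cell import job
print(job.job_done())"
```

```text
the job is handed in; nothing more can be done
None
```

I took the orange link off the hook and stood it upright and fully home in the green cradle, then released it. I handed the job in at about 31 s of the 61 s allowed; it gave no verdict.

**Unhooking:** The keeper pushed back with no more than about 7 N, read at the end of each move. My first attempt to lift met an upward pull of about 8 N. I took this for the nose, so I lowered the link, pushed it back another 1.3 mm and lifted again. The second lift took about 7 N, mostly the link's own 3 N plus rubbing on the keeper. The link drifted about 4 mm sideways on the hook during the lift, so I re-centred it before drawing it out.

**Placing:** The link touched the slot floor at the predicted height, with about 11 N of contact.

**Last checks:**
- **Link position:** From the wrist camera after release, the top of the link is within about 0.6 mm of the slot's centre, both along and across. It appears 63.7 mm wide at the height it should have when home, against the true 64 mm, so it is fully seated.
- **Gripper:** It is open and about 120 mm above where it let go, reading no contact force.
- **Other things on the bench:** They look unmoved in the pictures; I did not measure each one.

**Disagreement:** The stand's post measured 15 to 20 mm from the middle of the base plate, where I expected 25 mm. I took this to mean the base is off-centre from the stand's origin, and I worked from hook and link positions measured directly instead.

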